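# Fit the change wheel on the dividing head

## Robot

A 6-joint arm with a two-finger parallel gripper is mounted at the origin on a cart in front of the work surface, level with it; the furniture and walls round the work are solid. World frame = base frame: x ahead of the robot, y to its left, z up, the work surface at z = 0. Lengths are in m, angles in rad, forces in N, time in s.
With the tool pointing down it reaches from about 0.35 to 0.975 m from the base axis. Payload 4.9 kg.
Tool frame: the origin (TCP) lies midway between the tips of the shut fingers; the grasp point (between the pads) lies 19 mm behind it; z points along the fingers, y is the line along which they close (so a half turn about z gives the same grasp; the last joint's range is limited). The gripper opens to 85 mm and grips with 20 to 120 N. Pads are 22 mm wide; open, the fingers measure 114 mm over their backs; the gripper's body (76 mm by 85 mm) begins 54 mm behind the grasp point. The pads swing forward as they close: fully open they stand 13 mm farther back than shut.
Start: joints at [-1.397, 0.053, 1.613, -0, 1.476, -0.119], TCP at [0.18, -0.598, 0.195] pointing down, gripper open.
Joint ranges: [-3.01, 3.01], [-1.01, 2.22], [0.06, 2.58], [-1.02, 4.17], [0.09, 2.62], [-3.14, 3.14]. Speed limits (rad/s): [2.57, 2.57, 3.14, 3.14, 3.14, 3.14].

## Interface

Orientations are given as a unit quaternion [w, x, y, z].
In Python, from plant import manip gives the robot as it stands.
- The arm moves only by the shell command python3 shift.py 'ROWS'. ROWS is a JSON list of rows, 1 to 5 of them, each written [opening, [dx, dy, dz], [rx, ry, rz]]: the opening from 0.0 (shut) to 1.0 (fully open), then dx, dy, dz in units of 20 mm, then a rotation vector rx, ry, rz in units of 0.1 rad; each row shifts and turns the commanded pose from where the row before left it, along the tool's axes as they then stand; what a row does not reach is not made up. A row lasts 1/8 s, in which the tool goes at most 0.0625 m and 0.188 rad, less where a joint would pass 70% of its speed; a pose out of reach is approached as far as the arm can. The fingers move at their own pace and stop on an object; the grip force is fixed at half the most. Time passes only in rows, so rows that do not move let the fingers close. It prints the time, the measured TCP pose, the force, the opening and the grip force at its end. Input that does not fit is refused with a message, and nothing moves.
- manip.state(): the state, without advancing time (a new reading comes with each control period).
- manip.grab_frame(name): name is "side" or "top" or "wrist"; returns the picture (400x640x3 uint8, red, green, blue); there is no depth.
- manip.camera_params(name): a dict with "intrinsics" (3x3 intrinsics, pixels), "xyz" and "orientation" of the camera in the world. Camera axes: x right, y down, z forward; pixel columns grow to the right and rows downward; lengths in m; the calibration is good to about 2 mm. A picture is of the moment at which its call begins: read the wrist's pose just before it. camera_params takes no time and is no camera call; for the wrist camera it gives the pose at the moment of the call.
- manip.job_done(): hands the job in; it is judged then, once.
The state is a dict: "time": time; "joint_pos": joint angles; "joint_vel": joint speeds; "joint_efforts": joint torques, N m; "tool_pos": TCP position; "tool_rot": TCP orientation; "contact_force": force on the tool from outside, world axes, zero at the start; "ft_torque": the same for the moment, N m; "gripper_width": opening from 0.0 (shut) to 1.0 (fully open); "grasp_force": force on a finger pad.
Only numpy, scipy, OpenCV 4.12 (cv2) and the standard library are available. Lean on these libraries where they do the work, as an engineer would, in place of code of your own. Each camera call takes 0.05 s, during which the arm holds its last target. There are 200 camera calls.

## Task

Set up the dividing head for the next wheel: slide the brass cog onto its splined hub, turned so that the wide slot takes the hub's wide master spline, fully home on the shoulder; then slide the bright steel spacer on above it the same way, fully home on the cog. Then swing the keeper shut over the spacer, until it meets its stop. Leave the dark cog and the oil cup where they are.

Things in the scene. Friction and masses are not known exactly. Their poses are not given: they have to be found in the camera images.
- dividing_head: grey-green cast dividing head, fixed to the bench; base 82 x 136 x 36 mm with a round turret, upright splined steel hub in the middle, keeper pillar on its +y side, small handwheel on its -y end. Origin on the bench under the hub's axis, z up. Position and yaw vary
- hub_seat (a point): on the hub's axis at the top face of its shoulder (flange 48 mm across, 58 mm above the bench); x axis along the wide master spline, z up. Core of the upright hub 20 mm across; six splines at 60 degrees, 26 mm across, from the shoulder to 35 mm above it: five 4 mm wide, the master 8 mm wide, a red line on its top and on the shoulder. Any start angle; held by a worm drive, gives only above 0.5 N m
- hub_nose (a point): centre of the flat top of the hub's nose, 52.5 mm above the shoulder; same axes as hub_seat. The nose tapers upward from 18.6 to 11 mm across over its top 5 mm and pilots the parts; below it, from 37 to 45 mm above the shoulder, is a neck 12 mm across for the keeper's notch
- brass_cog: brass toothed wheel lying flat, boss up: 64 mm across, rim 0.5 to 8 mm high; round boss 40 mm across, 22 mm tall, to grip from above. Splined bore right through: 22 mm across the lands, six slots out to 29 mm, five 5.6 mm and one 9.6 mm wide (about 4 degrees play on the hub). Origin: centre of the underside; x axis along the wide slot, marked by a red line on the boss's top. About 200 g
- spacer: bright steel splined collar, 38 mm across, 16 mm tall, lying flat; same bore as the brass cog. Origin at the centre of the underside; x axis points along the wide slot, marked by a red line on its top. About 80 g
- keeper (a joint): swing of the keeper, rad: 0 shut on its stop, 1.65 fully open; starts at 1.0 to 1.25, stays where left (friction 0.05 N m). Flat dark steel arm 22 mm wide, 4 mm thick, level, underside 39.8 mm above the hub's shoulder. Shut, its notch takes the hub's neck and it lies 1.8 mm above the spacer, so a part not home blocks it. Closes clockwise from above (negative about z)
- keeper_hinge (a point): point on the keeper's pivot axis (vertical), in the middle of the arm's thickness, 58 mm from the hub's axis in the head's +y direction. The pillar is 15 mm across
- keeper_knob (a point): centre of the top of the keeper's upright handle (brass grip on a steel post), 92 mm from the pivot axis; the handle is 13 mm across and stands 52 mm above the arm. Shut, it is 34 mm from the hub's axis in the head's -y direction
- dark_cog: dark steel toothed wheel of 64 mm, boss 40 mm across and 16 mm high, which is not to be used; origin at the centre of its underside
- oil_cup: small blue oil cup with a brass-coloured top, 40 mm across, 33 mm tall, not to be moved; origin at the centre of its underside

How it is judged:
By the outcome, as a careful person would: the job done as asked, in the order asked, and still so for the second after the job is handed in, with the robot touching nothing.
It also fails if it takes over 72 s, if anything falls off the work surface, if the arm or the gripper's body presses on something with over 40 N, if the wrist force passes 120 N, or if a joint passes its speed limit or range.

## Working session

There is one attempt and no reset: what is moved stays moved. The work goes in short steps, Python scripts to look and compute and a shell command to move; the robot and the scene stay as the last step left them, time stands still between calls to the robot, and variables do not carry over. Pictures are saved under pics/ and viewed, at most 10 in all, crops included, and the job is handed in when it is done.

```bash
ls; mkdir -p pics
python3 - <<'E'
from plant import manip
import cv2,numpy as np
s=manip.state();print(s)
for n in("top","side","wrist"):
    p=manip.camera_params(n);print(n,p)
    cv2.imwrite(f"pics/{n}0.png",manip.grab_frame(n)[:,:,::-1])
a=cv2.imread("pics/top0.png");
E
```

```text
pics
plant.py
shift.py
{'time': 0.0, 'joint_pos': array([-1.39699235e+00,  5.33727752e-02,  1.61430086e+00,  3.20523691e-06,
        1.47599334e+00, -1.18975433e-01]), 'joint_vel': array([ 8.11259679e-05,  2.33717319e-04, -7.89212309e-04, -1.70357627e-03,
        2.22009211e-03,  2.28021442e-03]), 'joint_efforts': array([-7.44645058e-04, -3.93681514e+01, -3.70180035e+01, -1.38186451e-04,
        7.00630015e-03, -5.98012520e-06]), 'tool_pos': array([ 0.18027821, -0.59770421,  0.19324913]), 'tool_rot': array([-1.03681548e-03,  9.89303639e-01,  1.45867179e-01, -2.68347983e-05]), 'contact_force': array([ 0.18643482, -0.31028347, -0.68985841]), 'ft_torque': array([0.02243275, 0.03339556, 0.00481994]), 'grasp_force': 0.0, 'gripper_width': 0.9993552967488443}
top {'intrinsics': array([[512.42309689,   0.        , 317.9364687 ],
       [  0.        , 512.42309689, 194.53521302],
       [  0.        ,   0.        ,   1.        ]]), 'xyz': array([0.32268592, 0.03677876, 1.03582325]), 'orientation': array([ 0.06292723, -0.70088157,  0.70798122, -0.05973088])}
side {'intrinsics': array([[464.73522516,   0.        , 317.36244964],
       [  0.        , 464.73522516, 206.38531604],
       [  0.        ,   0.        ,   1.        ]]), 'xyz': array([ 0.80578424, -0.52178879,  0.67961014]), 'orientation': array([-0.40177058,  0.87998119,  0.22781709, -0.11096341])}
wrist {'intrinsics': array([[286.56165838,   0.        , 321.7224943 ],
       [  0.        , 286.56165838, 200.97371305],
       [  0.        ,   0.        ,   1.        ]]), 'xyz': array([ 0.24747601, -0.57901507,  0.37184864]), 'orientation': array([ 0.11006259,  0.79511925, -0.59054465, -0.08323833])}
```

View pics/top0.png

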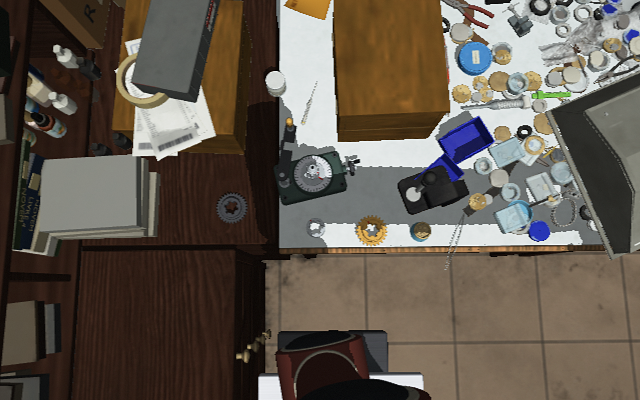

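View pics/side0.png

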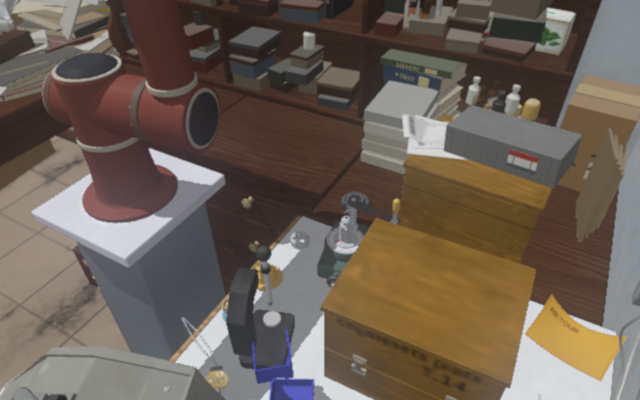

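```bash
cat > h.py <<'E'
from plant import manip
import cv2,numpy as np
from scipy.spatial.transform import Rotation as R
def rot(q): return R.from_quat(np.r_[q[1:],q[0]])
def ray(p,uv):
    d=np.linalg.inv(p["intrinsics"])@np.r_[uv,1.]
    return p["xyz"],rot(p["orientation"]).apply(d)
def onz(p,uv,z):
    o,d=ray(p,uv); return o+d*(z-o[2])/d[2]
def proj(p,X):
    c=rot(p["orientation"]).inv().apply(np.asarray(X)-p["xyz"]); c=p["intrinsics"]@c; return c[:2]/c[2]
def delta(X,yaw=None):
    """tool-axes shift from measured tool pose to world point X; yaw of tool y axis"""
    s=manip.state(); T=rot(s["tool_rot"]); 
    print("tcp",s["tool_pos"].round(4),"yaxis yaw",yawy(T),"d tool",T.inv().apply(np.asarray(X)-s["tool_pos"]).round(4))
def yawy(T):
    y=T.apply([0,1,0]); return round(float(np.arctan2(y[1],y[0])),4)
E
python3 - <<'E'
from h import *
p=manip.camera_params("top")
for n,uv,z in(("brass",(371,230),.022),("spacer",(316,227),.016),("oil",(421,231),.033),("dark",(231,207),.016),("nose",(312,172),.11),("knob",(289,122),.152),("pillar",(281,160),.1)):
    print(n,onz(p,uv,z).round(3))
a=cv2.imread("pics/top0.png")[100:260,200:440]
cv2.imwrite("pics/c1.png",cv2.resize(a,None,fx=3.33,fy=3.33,interpolation=cv2.INTER_CUBIC))
s=manip.state();T=rot(s["tool_rot"]);pw=manip.camera_params("wrist")
print("cam in tool",T.inv().apply(pw["xyz"]-s["tool_pos"]),(T.inv()*rot(pw["orientation"])).as_matrix().round(3), T.as_matrix().round(3))
E
```

```text
brass [ 0.428 -0.064  0.022]
spacer [0.436 0.045 0.016]
oil [ 0.424 -0.161  0.033]
dark [0.478 0.216 0.016]
nose [0.528 0.051 0.11 ]
knob [0.611 0.091 0.152]
pillar [0.553 0.109 0.1  ]
cam in tool [ 0.0697795   0.00110246 -0.17848287] [[ 0.    -0.962 -0.274]
 [ 1.     0.    -0.   ]
 [ 0.    -0.274  0.962]] [[ 0.957  0.289 -0.   ]
 [ 0.289 -0.957  0.002]
 [ 0.    -0.002 -1.   ]]
```

View pics/c1.png

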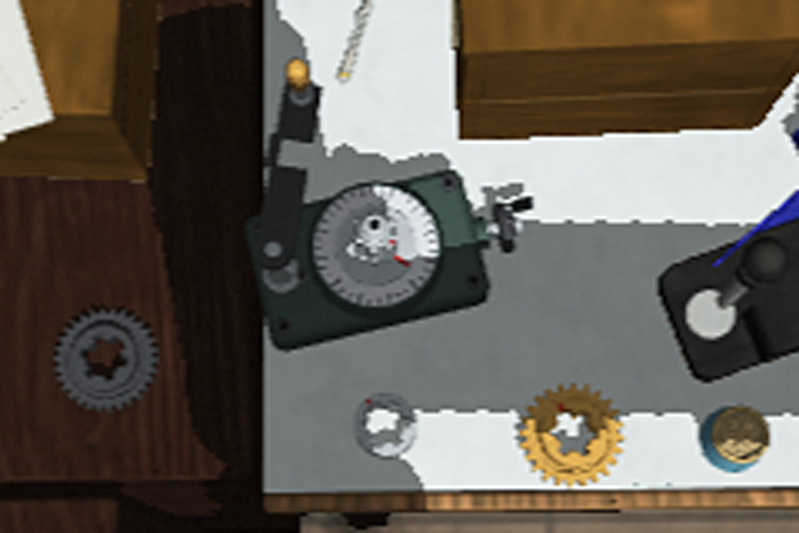

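View pics/wrist0.png

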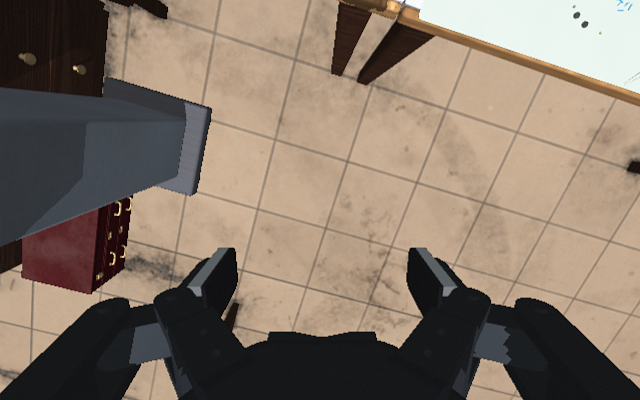

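Run:
```python
from h import *
p=manip.camera_params("top");q=manip.camera_params("side")
for z in(0,.2,.3,.4):
    print(z,[onz(p,uv,z).round(3)[:2] for uv in((610,255),(547,112),(570,200),(640,70))],[onz(q,uv,z).round(3)[:2] for uv in((5,395),(125,352),(240,395))])
```

```text
0 [array([ 0.375, -0.544]), array([ 0.676, -0.444]), array([ 0.488, -0.474]), array([ 0.767, -0.65 ])] [array([ 0.208, -0.454]), array([ 0.313, -0.311]), array([ 0.524, -0.279])]
0.2 [array([ 0.365, -0.432]), array([ 0.608, -0.351]), array([ 0.456, -0.376]), array([ 0.681, -0.517])] [array([ 0.384, -0.474]), array([ 0.458, -0.373]), array([ 0.607, -0.35 ])]
0.3 [array([ 0.36 , -0.376]), array([ 0.574, -0.305]), array([ 0.44 , -0.326]), array([ 0.638, -0.451])] [array([ 0.472, -0.484]), array([ 0.531, -0.404]), array([ 0.649, -0.386])]
0.4 [array([ 0.355, -0.32 ]), array([ 0.539, -0.258]), array([ 0.424, -0.277]), array([ 0.596, -0.385])] [array([ 0.56 , -0.494]), array([ 0.603, -0.435]), array([ 0.69 , -0.422])]
```

The manual's scale: shifts go in units of 20 mm and turns go in units of 0.1 rad. Converting my numbers, 0.029 m is 1.45, -0.047 m is -2.35.

```bash
python3 shift.py '[[1, [1.45, -2.35, -0.6], [0, 0, 0]], [1, [1.45, -2.35, -0.6], [0, 0, 0]], [1, [1.45, -2.35, -0.6], [0, 0, 0]], [1, [1.45, -2.35, -0.6], [0, 0, 0]], [1, [1.45, -2.35, -0.6], [0, 0, 0]]]'; python3 shift.py '[[1, [1.7, -1.95, 0.2], [0, 0, 0]], [1, [1.7, -1.95, 0.2], [0, 0, 0]], [1, [1.7, -1.95, 0.2], [0, 0, 0]], [1, [1.7, -1.95, 0.2], [0, 0, 0]]]'; python3 shift.py '[[1, [1.7, -1.95, 0.2], [0, 0, 0]], [1, [1.7, -1.95, 0.2], [0, 0, 0]], [1, [1.7, -1.95, 0.2], [0, 0, 0]], [1, [0, 0, 0], [0, 0, 0]], [1, [0, 0, 0], [0, 0, 0]]]'
python3 - <<'E'
from h import *
s=manip.state();p=manip.camera_params("wrist");a=manip.grab_frame("wrist")[:,:,::-1]
cv2.imwrite("pics/w1.png",a);import pickle;pickle.dump(p,open("w1.pkl","wb"))
print(s["tool_pos"],s["joint_pos"].round(3))
for X in((.428,-.064,.022),(.436,.045,.016),(.528,.051,.11)):print(proj(p,X))
E
```

```text
time: 0.78
tool_pos: [0.2515, -0.3297, 0.2545]
tool_rot: [-0.0, 0.989, 0.146, 0.0]
contact_force: [1.3, 0.4, -0.3]
gripper_width: 0.999
grasp_force: 0.0
time: 1.27
tool_pos: [0.3369, -0.1413, 0.2382]
tool_rot: [0.0, 0.989, 0.146, 0.0]
contact_force: [1.2, -1.0, -0.1]
gripper_width: 1.001
grasp_force: 0.0
time: 1.9
tool_pos: [0.4002, -0.0016, 0.2262]
tool_rot: [0.0, 0.989, 0.146, -0.0]
contact_force: [-0.8, 0.5, -0.4]
gripper_width: 1.002
grasp_force: 0.0
[ 0.40020023 -0.00157829  0.22623915] [-1.900e-01 -5.450e-01  2.057e+00 -1.000e-03  1.629e+00  1.087e+00]
[371.52038883 166.76827824]
[295.19786907 136.65004586]
[306.21421497  43.15874848]
```

View pics/w1.png

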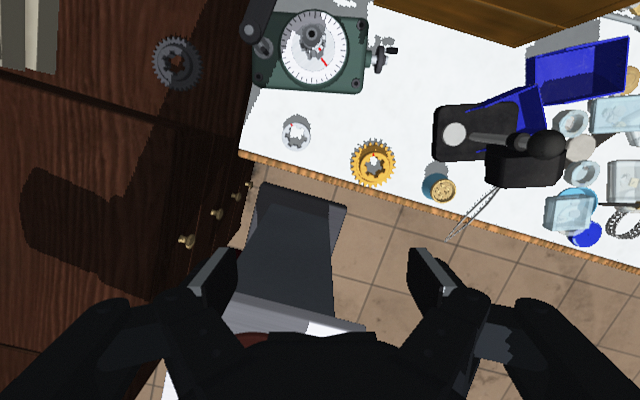

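```bash
cat >> h.py <<'E'
def red(a,p,c,z,rmax,rmin=0.,mag=1):
    """centroid (world at height z) of red pixels within rmin..rmax of c"""
    b=a.astype(int); m=(b[:,:,2]>110)&(b[:,:,2]>1.9*b[:,:,1])&(b[:,:,2]>1.9*b[:,:,0])
    v,u=np.nonzero(m); P=[(onz(p,(x,y),z),b[y,x,2]-b[y,x,1]) for x,y in zip(u,v)]
    P=[(q,w) for q,w in P if rmin<np.hypot(*(q-c)[:2])<rmax]
    if not P: return None
    q=np.average([x for x,_ in P],axis=0,weights=[w for _,w in P]); d=q-c
    return len(P),q.round(4),round(float(np.arctan2(d[1],d[0])),3),round(float(np.hypot(*d[:2])),4)
E
python3 - <<'E'
from h import *
import pickle
p=pickle.load(open("w1.pkl","rb"));a=cv2.imread("pics/w1.png")
hsv=cv2.cvtColor(a,cv2.COLOR_BGR2HSV)
m=cv2.inRange(hsv,(14,120,60),(28,255,255));m[:,:340]=0;m[:,400:]=0;m[:130]=0;m[200:]=0
v,u=np.nonzero(m);c,r=cv2.minEnclosingCircle(np.c_[u,v].astype(np.float32));print("brass",c,r,onz(p,c,.006))
C=onz(p,c,.006);print(red(a,p,C,.022,.03))
m=cv2.inRange(hsv,(0,0,0),(180,60,170))
# hub: red pixels
b=a.astype(int);mm=(b[:,:,2]>110)&(b[:,:,2]>1.7*b[:,:,1])&(b[:,:,2]>1.7*b[:,:,0])
v,u=np.nonzero(mm);k=(v<230)
for x,y in zip(u[k],v[k]):
    if 270<x<400: print((x,y),end=" ")
x=a[0:200,230:410];cv2.imwrite("pics/c2.png",cv2.resize(x,None,fx=3,fy=3,interpolation=cv2.INTER_CUBIC))
E
```

```text
brass (373.2426452636719, 176.22743225097656) 34.38077926635742 [ 0.41438284 -0.07423694  0.006     ]
None
(np.int64(318), np.int64(48)) (np.int64(319), np.int64(48)) (np.int64(320), np.int64(48)) (np.int64(319), np.int64(49)) (np.int64(320), np.int64(49)) (np.int64(319), np.int64(50)) (np.int64(320), np.int64(50)) (np.int64(321), np.int64(58)) (np.int64(322), np.int64(58)) (np.int64(321), np.int64(59)) (np.int64(322), np.int64(59)) (np.int64(322), np.int64(60)) (np.int64(323), np.int64(60)) (np.int64(322), np.int64(61)) (np.int64(323), np.int64(61)) (np.int64(324), np.int64(61)) (np.int64(323), np.int64(62)) (np.int64(324), np.int64(62)) (np.int64(325), np.int64(62)) (np.int64(324), np.int64(63)) (np.int64(325), np.int64(63)) (np.int64(325), np.int64(64)) (np.int64(326), np.int64(64)) (np.int64(325), np.int64(65)) (np.int64(326), np.int64(65)) (np.int64(291), np.int64(124)) (np.int64(291), np.int64(125)) (np.int64(292), np.int64(125)) (np.int64(373), np.int64(153)) (np.int64(372), np.int64(154)) (np.int64(373), np.int64(154)) (np.int64(372), np.int64(155)) (np.int64(373), np.int64(155)) (np.int64(374), np.int64(155))
```

View pics/c2.png

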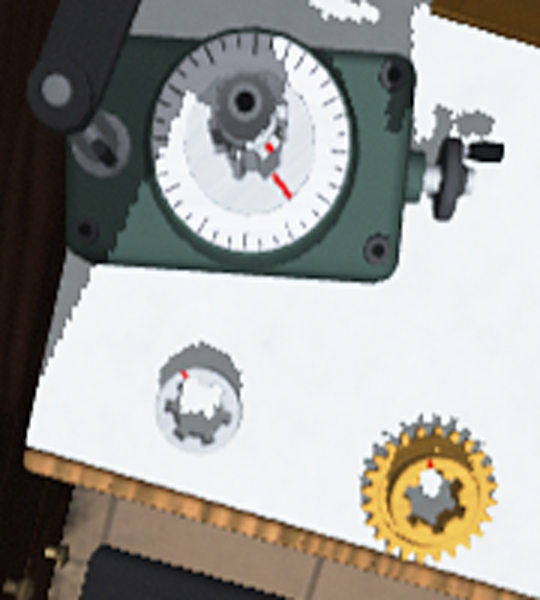

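Run:
```python
from h import *
import pickle
p=pickle.load(open("w1.pkl","rb"))
def an(c,r,z):
    C=onz(p,c,z);D=onz(p,r,z)-C;return C.round(4),round(np.arctan2(D[1],D[0]),3),np.hypot(*D[:2]).round(4)
print("cog",an((373.5,163.),(372.9,154.5),.022))
print("spacer",an((296.5,134),(291.4,124.8),.016))
n=onz(p,(311.7,33.7),.1105);print("nose",n)
r=onz(p,(324,61.8),.058);d=r-n;print("hub yaw",np.arctan2(d[1],d[0]),np.hypot(*d[:2]))
h=onz(p,(230+56/3,89/3),.102);print("hinge",h,np.hypot(*(h-n)[:2]))
k=np.array([.611,.091]);print("arm dir",np.arctan2(*(k-h[:2])[::-1]),np.linalg.norm(k-h[:2]),"head yaw",np.arctan2(*(h-n)[:2][::-1])-np.pi/2)
```

```text
cog (array([ 0.4335, -0.0648,  0.022 ]), np.float64(0.413), np.float64(0.0114))
spacer (array([0.4398, 0.0443, 0.016 ]), np.float64(0.792), np.float64(0.0134))
nose [0.53682848 0.04827672 0.1105    ]
hub yaw -2.161867889756403 0.01841364216163267
hinge [0.52497219 0.10673026 0.102     ] 0.05964384278784469
arm dir -0.18085294789093492 0.08745413241218526 head yaw 0.20011777295658595
```

Converted, -0.185 rad is -1.85.

```bash
python3 shift.py '[[1, [0, 0, 0], [0, 0, -1.85]], [1, [0, 0, 0], [0, 0, -1.85]], [1, [0, 0, 0], [0, 0, -1.85]], [1, [0, 0, 0], [0, 0, -1.85]], [1, [0, 0, 0], [0, 0, -1.85]]]'; python3 shift.py '[[1, [0, 0, 0], [0, 0, -1.85]], [1, [0, 0, 0], [0, 0, 0]]]'
python3 - <<'E'
from h import *
p=manip.camera_params("top")
for z in(.1,.15,.2):print(z,onz(p,(337,140),z),onz(p,(445,132),z))
delta((.4335,-.0648,.07)); print(manip.state()["joint_pos"].round(3))
E
```

```text
time: 2.58
tool_pos: [0.4002, -0.0031, 0.2267]
tool_rot: [0.0, 0.82, 0.573, 0.0]
contact_force: [-0.3, -0.7, 0.2]
gripper_width: 0.997
grasp_force: 0.0
time: 2.82
tool_pos: [0.4003, -0.0028, 0.2267]
tool_rot: [0.0, 0.766, 0.643, 0.0]
contact_force: [-0.1, -0.1, 0.0]
gripper_width: 1.006
grasp_force: 0.0
0.1 [0.59110678 0.00321389 0.1       ] [ 0.60448667 -0.20133597  0.1       ]
0.15 [0.57676535 0.00500723 0.15      ] [ 0.58943037 -0.18861376  0.15      ]
0.2 [0.56242393 0.00680056 0.2       ] [ 0.57437407 -0.17589155  0.2       ]
tcp [ 0.4003 -0.0028  0.2267] yaxis yaw -0.1732 d tool [-0.0553  0.0433  0.1567]
[-0.193 -0.546  2.057 -0.     1.629 -0.02 ]
```

```bash
python3 shift.py '[[1, [-0.925, 0.725, 2.6], [0, 0, 0]], [1, [-0.925, 0.725, 2.6], [0, 0, 0]], [1, [-0.925, 0.725, 2.6], [0, 0, 0]], [1, [0, 0, 0], [0, 0, 0]], [1, [0, 0, 0], [0, 0, 0]]]'
python3 - <<'E'
from h import *
s=manip.state();p=manip.camera_params("wrist");a=manip.grab_frame("wrist")[:,:,::-1]
cv2.imwrite("pics/w2.png",a);import pickle;pickle.dump(p,open("w2.pkl","wb"))
print(s["tool_pos"],proj(p,(.4335,-.0648,.022)))
x=a[110:310,190:450];cv2.imwrite("pics/c3.png",cv2.resize(x,None,fx=3,fy=3,interpolation=cv2.INTER_CUBIC))
E
```

```text
time: 3.45
tool_pos: [0.4348, -0.064, 0.072]
tool_rot: [0.001, 0.765, 0.644, 0.001]
contact_force: [-0.1, 0.1, 0.3]
gripper_width: 1.002
grasp_force: 0.0
[ 0.43475787 -0.06396666  0.07199659] [319.32029749 206.44207633]
```

View pics/c3.png

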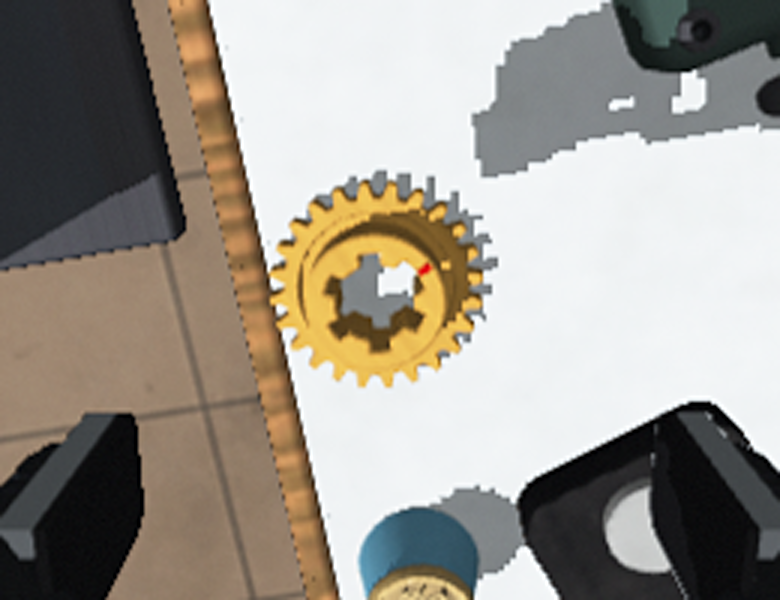

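```bash
cat >> h.py <<'E'
def samp(a,p,c,z,r,n=720):
    t=np.arange(n)*2*np.pi/n
    uv=np.array([proj(p,(c[0]+r*np.cos(x),c[1]+r*np.sin(x),z)) for x in t]).astype(np.float32)
    return t,cv2.remap(a,uv[:,:1],uv[:,1:],cv2.INTER_LINEAR)[:,0].astype(float)
def runs(m):
    """circular runs of True -> list of (centre deg, width deg)"""
    n=len(m);k=int(np.argmin(m));m=np.roll(m,-k);d=np.diff(np.r_[0,m.astype(int),0]);s=np.where(d>0)[0];e=np.where(d<0)[0]
    return [(round(((i+j-1)/2+k)*360/n%360,1),round((j-i)*360/n,1)) for i,j in zip(s,e)]
E
python3 - <<'E'
from h import *
import pickle
p=pickle.load(open("w2.pkl","rb"));a=cv2.imread("pics/w2.png")
C=onz(p,(314.5,211.3),.022);print(C)
for r in(.0122,.0128,.0134):
    t,v=samp(a,p,C,.022,r); face=(v[:,2]>190)&(v[:,0]<140)
    print(r,runs(~face))
print(red(a,p,C,.022,.022))
hsv=cv2.cvtColor(a,cv2.COLOR_BGR2HSV);m=cv2.inRange(hsv,(14,120,60),(28,255,255));m[:, :270]=0;m[:,360:]=0;m[:160]=0;m[245:]=0
v,u=np.nonzero(m);c,r=cv2.minEnclosingCircle(np.c_[u,v].astype(np.float32));print(c,r,onz(p,c,.006))
E
```

```text
[ 0.42879108 -0.0683009   0.022     ]
0.0122 [(np.float64(29.8), np.float64(51.0)), (np.float64(87.2), np.float64(31.0)), (np.float64(144.5), np.float64(30.5)), (np.float64(205.2), np.float64(29.0)), (np.float64(266.2), np.float64(29.0)), (np.float64(327.8), np.float64(31.0))]
0.0128 [(np.float64(28.2), np.float64(47.0)), (np.float64(87.2), np.float64(28.0)), (np.float64(145.0), np.float64(28.5)), (np.float64(204.5), np.float64(27.5)), (np.float64(266.2), np.float64(28.0)), (np.float64(327.8), np.float64(29.0))]
0.0134 [(np.float64(28.5), np.float64(44.5)), (np.float64(87.5), np.float64(26.5)), (np.float64(145.0), np.float64(27.5)), (np.float64(204.5), np.float64(26.5)), (np.float64(266.0), np.float64(26.5)), (np.float64(327.5), np.float64(27.5))]
(12, array([ 0.4442, -0.0604,  0.022 ]), 0.474, 0.0173)
(301.5546875, 201.0755157470703) 49.45153045654297 [ 0.41789623 -0.06200504  0.006     ]
```

Converted, 0.03 m is 1.5, 0.025 m is 1.25.

```bash
python3 shift.py '[[1, [-0.25, -0.275, 1.5], [0, 0, 0]], [1, [0, 0, 1.25], [0, 0, 0]], [1, [0, 0, 0.45], [0, 0, 0]], [1, [0, 0, 0], [0, 0, 0]]]'; python3 -c "from h import *; delta((.4286,-.0679,.008))"
```

```text
time: 4.0
tool_pos: [0.4287, -0.0674, 0.0078]
tool_rot: [0.001, 0.764, 0.645, 0.001]
contact_force: [-0.1, -0.2, 0.1]
gripper_width: 1.0
grasp_force: 0.0
tcp [ 0.4287 -0.0674  0.0078] yaxis yaw -0.1678 d tool [-0.0005 -0.     -0.0002]
```

```bash
python3 shift.py '[[0, [0, 0, 0], [0, 0, 0]], [0, [0, 0, 0], [0, 0, 0]], [0, [0, 0, 0], [0, 0, 0]], [0, [0, 0, 0], [0, 0, 0]], [0, [0, 0, 0], [0, 0, 0]]]';python3 shift.py '[[0, [0, 0, 0], [0, 0, 0]], [0, [0, 0, -0.5], [0, 0, 0]], [0, [0, 0, -3], [0, 0, 0]], [0, [0, 0, -3], [0, 0, 0]], [0, [0, 0, 0], [0, 0, 0]]]'
python3 - <<'E'
from h import *
s=manip.state();p=manip.camera_params("wrist");a=manip.grab_frame("wrist")[:,:,::-1]
cv2.imwrite("pics/w3.png",a);import pickle;pickle.dump((p,s),open("w3.pkl","wb"))
print(s["tool_pos"],s["gripper_width"],s["contact_force"],s["joint_pos"].round(3));delta((.4397,.0443,.2))
x=a[110:310,190:450];cv2.imwrite("pics/c4.png",cv2.resize(x,None,fx=3,fy=3,interpolation=cv2.INTER_CUBIC))
E
```

```text
time: 4.62
tool_pos: [0.4278, -0.0675, 0.0065]
tool_rot: [-0.0, 0.764, 0.645, -0.0]
contact_force: [-0.2, 0.1, -0.1]
gripper_width: 0.001
grasp_force: 0.0
time: 5.25
tool_pos: [0.432, -0.0688, 0.1438]
tool_rot: [0.006, 0.764, 0.645, 0.003]
contact_force: [0.3, -0.7, 0.3]
gripper_width: 0.003
grasp_force: 0.0
[ 0.43197359 -0.06883745  0.14384917] 0.0025437439465193774 [ 0.30272929 -0.69161589  0.33679528] [-0.329 -0.401  2.096  0.     1.434 -0.161]
tcp [ 0.43   -0.0682  0.1404] yaxis yaw -0.168 d tool [ 0.1125 -0.0088 -0.0598]
```

View pics/c4.png

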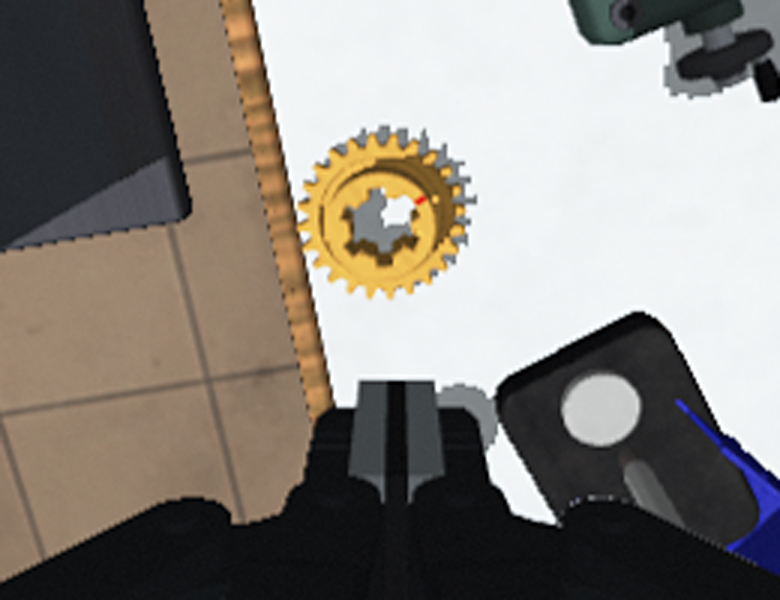

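Run:
```python
from h import *
import pickle
p,s=pickle.load(open("w3.pkl","rb"))
print(onz(p,(316.7,181.7),.022), proj(p,s["tool_pos"]),p["xyz"]-s["tool_pos"],rot(s["tool_rot"]).inv().apply(p["xyz"]-s["tool_pos"]))
p=pickle.load(open("w2.pkl","rb"));print(p["xyz"])
p=manip.camera_params("top");q=manip.camera_params("side");a=manip.grab_frame("top")[:,:,::-1]
hsv=cv2.cvtColor(a,cv2.COLOR_BGR2HSV);m=cv2.inRange(hsv,(14,120,60),(28,255,255));m[:,:340]=0;m[:,400:]=0;m[:205]=0;m[248:]=0
v,u=np.nonzero(m);c,r=cv2.minEnclosingCircle(np.c_[u,v].astype(np.float32));print("top",c,r,onz(p,c,.01))
print(manip.state()["contact_force"])
```

```text
[ 0.42977288 -0.06392047  0.022     ] [320.56704361 226.93632422] [0.00996883 0.06831548 0.17828764] [ 0.06865209  0.00072357 -0.17843551]
[0.4468508  0.00360284 0.25046408]
top (371.0, 231.125) 14.440170288085938 [ 0.42704111 -0.06517577  0.01      ]
[-0.03725444 -0.64868728 -0.32234242]
```

Converted, 0.02 m is 1, 0.05 m is 2.5.

```bash
python3 shift.py '[[0, [1.6, 0, 0], [0, 0, 0]], [0, [1.6, 0, 1], [0, 0, 0]], [0, [0, 0, 2.5], [0, 0, 0]], [0, [0, 0, 2], [0, 0, 0]], [0, [0, 0, 0], [0, 0, 0]]]'; python3 shift.py '[[0, [0, 0, 0.5], [0, 0, 0]], [0, [0, 0, 0.25], [0, 0, 0]], [0, [0, 0, 0.15], [0, 0, 0]], [0, [0, 0, 0], [0, 0, 0]]]';python3 shift.py '[[0, [0, 0, 0.1], [0, 0, 0]], [0, [0, 0, 0.1], [0, 0, 0]], [0, [0, 0, 0], [0, 0, 0]]]'
```

```text
time: 5.98
tool_pos: [0.4334, -0.0033, 0.0214]
tool_rot: [-0.005, 0.764, 0.645, -0.004]
contact_force: [-0.7, 0.9, -0.3]
gripper_width: -0.002
grasp_force: 0.0
time: 6.48
tool_pos: [0.4389, -0.0045, 0.009]
tool_rot: [0.0, 0.764, 0.645, 0.0]
contact_force: [-0.4, 0.4, 1.1]
gripper_width: -0.0
grasp_force: 0.0
time: 6.85
tool_pos: [0.4384, -0.0043, 0.0043]
tool_rot: [-0.0, 0.764, 0.645, -0.0]
contact_force: [-0.1, 1.1, -0.1]
gripper_width: -0.002
grasp_force: 0.0
```

```bash
python3 shift.py '[[0, [0, 0, 0.1], [0, 0, 0]], [0, [0, 0, 0.1], [0, 0, 0]], [0, [0, 0, 0], [0, 0, 0]]]';python3 shift.py '[[0, [0, 0, 0.1], [0, 0, 0]], [0, [0, 0, 0.1], [0, 0, 0]], [0, [0, 0, 0], [0, 0, 0]]]'
python3 - <<'E'
from h import *
p=manip.camera_params("wrist");a=manip.grab_frame("wrist")[:,:,::-1]
cv2.imwrite("pics/w4.png",a)
q=manip.camera_params("side");b=manip.grab_frame("side")[:,:,::-1];t=manip.grab_frame("top")[:,:,::-1]
cv2.imwrite("pics/s4.png",b)
for X in ((.4384,-.0043,0),):print(proj(p,X),proj(q,X),proj(manip.camera_params("top"),X))
P=proj(q,(.4384,-.0043,.02)).astype(int)
W=cv2.resize(a[150:350,200:440],None,fx=1.66,fy=2.5);S=b[max(P[1]-80,0):,max(P[0]-80,0):][:160,:160];S=cv2.resize(S,(400,500))
W=cv2.resize(W,(398,500));cv2.imwrite("pics/c5.png",np.hstack([W,S]));print(P)
E
```

```text
time: 7.22
tool_pos: [0.4383, -0.0043, 0.0002]
tool_rot: [-0.0, 0.764, 0.645, -0.0]
contact_force: [0.3, 0.5, -0.4]
gripper_width: 0.005
grasp_force: 0.0
time: 7.6
tool_pos: [0.4383, -0.0043, -0.0038]
tool_rot: [-0.0, 0.764, 0.645, -0.0]
contact_force: [-0.2, -0.3, 0.0]
gripper_width: -0.003
grasp_force: 0.0
[320.66347915 228.93374147] [288.00263237 258.62310492] [340.36845458 226.3528944 ]
[287 251]
```

View pics/c5.png

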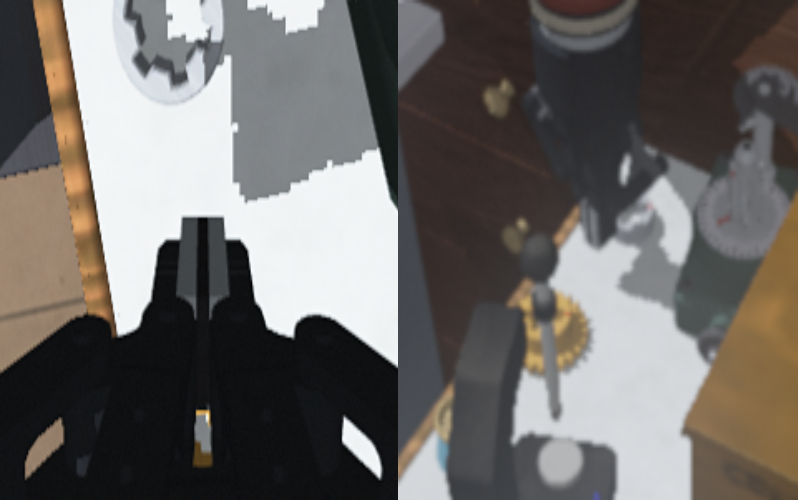

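Converted, 0.004 m is 0.2.

```bash
python3 shift.py '[[0, [0, 0, 0.2], [0, 0, 0]], [0, [0, 0, 0.2], [0, 0, 0]], [0, [0, 0, 0], [0, 0, 0]]]';python3 shift.py '[[0, [0, 0, 0.1], [0, 0, 0]], [0, [0, 0, 0.05], [0, 0, 0]], [0, [0, 0, 0], [0, 0, 0]]]';python3 shift.py '[[0, [0, 0, 0.1], [0, 0, 0]], [0, [0, 0, 0.05], [0, 0, 0]], [0, [0, 0, 0], [0, 0, 0]]]'
```

```text
time: 8.12
tool_pos: [0.438, -0.0043, -0.0121]
tool_rot: [-0.0, 0.764, 0.645, -0.0]
contact_force: [0.3, 0.0, 0.1]
gripper_width: 0.001
grasp_force: 0.0
time: 8.5
tool_pos: [0.4385, -0.0043, -0.0145]
tool_rot: [-0.0, 0.764, 0.645, -0.0]
contact_force: [0.1, -1.1, -0.1]
gripper_width: 0.001
grasp_force: 0.0
time: 8.88
tool_pos: [0.4384, -0.0043, -0.0176]
tool_rot: [-0.0, 0.764, 0.645, -0.0]
contact_force: [-0.3, 0.4, -0.1]
gripper_width: -0.002
grasp_force: 0.0
```

Converted, 0.0015 m is 0.075.

```bash
python3 shift.py '[[0, [0, 0, 0.075], [0, 0, 0]], [0, [0, 0, 0], [0, 0, 0]]]';python3 shift.py '[[0, [0, 0, 0.075], [0, 0, 0]], [0, [0, 0, 0], [0, 0, 0]]]';python3 shift.py '[[0, [0, 0, 0.075], [0, 0, 0]], [0, [0, 0, 0], [0, 0, 0]]]';python3 shift.py '[[0, [0, 0, 0.075], [0, 0, 0]], [0, [0, 0, 0], [0, 0, 0]]]'
```

```text
time: 9.12
tool_pos: [0.4384, -0.0044, -0.0191]
tool_rot: [-0.0, 0.764, 0.645, -0.0]
contact_force: [0.3, -0.1, 0.4]
gripper_width: -0.0
grasp_force: 0.0
time: 9.38
tool_pos: [0.4384, -0.0043, -0.0207]
tool_rot: [-0.0, 0.764, 0.645, -0.0]
contact_force: [0.7, -0.8, 0.7]
gripper_width: 0.002
grasp_force: 0.0
time: 9.62
tool_pos: [0.4384, -0.0043, -0.0222]
tool_rot: [-0.0, 0.764, 0.645, -0.0]
contact_force: [0.5, -0.7, 0.8]
gripper_width: 0.001
grasp_force: 0.0
time: 9.88
tool_pos: [0.4384, -0.0043, -0.0237]
tool_rot: [-0.0, 0.764, 0.645, -0.0]
contact_force: [1.2, 0.2, -0.7]
gripper_width: 0.001
grasp_force: 0.0
```

The manual's scale: shifts go in units of 20 mm and turns go in units of 0.1 rad. Converting my numbers, 0.0015 m is 0.075.

```bash
for i in 1 2 3; do :; done; python3 shift.py '[[0, [0, 0, 0.075], [0, 0, 0]], [0, [0, 0, 0], [0, 0, 0]]]';python3 shift.py '[[0, [0, 0, 0.075], [0, 0, 0]], [0, [0, 0, 0], [0, 0, 0]]]'; python3 shift.py '[[0, [0, 0, 0.075], [0, 0, 0]], [0, [0, 0, 0], [0, 0, 0]]]'
python3 - <<'E'
from h import *
b=manip.grab_frame("side")[:,:,::-1];q=manip.camera_params("side")
x,y=[int(i) for i in proj(q,(.4384,-.0043,0))];print(x,y)
# dark finger over bright bench: print column min brightness
for r in range(y-14,y+8): print(r,b[r,x-8:x+9].mean(axis=1).astype(int))
E
```

```text
time: 10.12
tool_pos: [0.4384, -0.0043, -0.0251]
tool_rot: [-0.0, 0.764, 0.645, -0.0]
contact_force: [-0.3, 0.0, 0.1]
gripper_width: -0.003
grasp_force: 0.0
time: 10.38
tool_pos: [0.4384, -0.0043, -0.0266]
tool_rot: [-0.0, 0.764, 0.645, -0.0]
contact_force: [0.0, 0.5, -0.7]
gripper_width: -0.0
grasp_force: 0.0
time: 10.62
tool_pos: [0.4384, -0.0043, -0.0281]
tool_rot: [-0.0, 0.764, 0.645, -0.0]
contact_force: [-0.2, -0.1, -0.3]
gripper_width: 0.001
grasp_force: 0.0
288 258
244 [126  85  94  83  65  61  61  60  56  56  58  58  58  58  57  57  57]
245 [139  99 103  83  69  64  62  60  59  58  58  59  59  59  59  59  58]
246 [147 111 111  86  80  77  65  60  59  58  59  60  61  62  62  58  58]
247 [155 115 113  91  94 102  82  67  60  57  59  62  64  64  62  62  63]
248 [159 117 114  94 102 118 104  80  62  58  59  61  63  62  64  80 102]
249 [159 117 116  99 105 122 114  91  66  60  60  59  61  61  78 122 157]
250 [165 118 115 100 102 122 116  97  69  59  59  59  59  63  92 147 174]
251 [181 127 114  98  99 121 117  99  71  60  60  61  60  62  79 118 143]
252 [197 146 118 100  97 121 1
[... 305 characters left out ...]
1  65  63  69  86 107 124 130 131]
257 [213 209 192 168 134 121 122 106  87  73  74  90 113 125 131 131 131]
258 [214 214 212 204 184 158 135 112 100  94  99 115 127 130 131 131 131]
259 [215 216 216 215 211 200 170 128 114 119 124 128 130 131 131 131 132]
260 [214 215 214 215 215 213 196 151 126 128 130 131 132 132 132 132 132]
261 [214 214 214 214 215 214 205 172 140 133 131 131 132 133 132 132 132]
262 [214 214 214 214 214 215 213 200 176 160 140 132 131 132 132 133 132]
263 [214 214 214 214 214 214 214 213 208 198 170 142 136 136 135 132 131]
264 [214 214 214 213 213 214 214 214 214 212 200 176 167 167 160 142 134]
265 [213 213 213 213 213 213 213 213 214 215 214 209 209 208 200 177 167]
```

```bash
python3 shift.py '[[0, [0, 0, 0.075], [0, 0, 0]], [0, [0, 0, 0], [0, 0, 0]]]';python3 shift.py '[[0, [0, 0, 0.075], [0, 0, 0]], [0, [0, 0, 0], [0, 0, 0]]]'; python3 shift.py '[[0, [0, 0, 0.075], [0, 0, 0]], [0, [0, 0, 0], [0, 0, 0]]]'
```

```text
time: 10.92
tool_pos: [0.4384, -0.0043, -0.0296]
tool_rot: [-0.0, 0.764, 0.645, -0.0]
contact_force: [0.1, 0.9, -0.0]
gripper_width: 0.002
grasp_force: 0.0
time: 11.18
tool_pos: [0.4384, -0.0043, -0.0311]
tool_rot: [-0.0, 0.764, 0.645, -0.0]
contact_force: [-0.1, -0.3, -0.4]
gripper_width: 0.001
grasp_force: 0.0
time: 11.42
tool_pos: [0.4384, -0.0043, -0.0326]
tool_rot: [-0.0, 0.764, 0.645, -0.0]
contact_force: [-0.1, -0.3, -0.0]
gripper_width: -0.003
grasp_force: 0.0
```

Converted, 0.0015 m is 0.075.

```bash
python3 shift.py '[[0, [0, 0, 0.075], [0, 0, 0]], [0, [0, 0, 0], [0, 0, 0]]]';python3 shift.py '[[0, [0, 0, 0.075], [0, 0, 0]], [0, [0, 0, 0], [0, 0, 0]]]'; python3 shift.py '[[0, [0, 0, 0.075], [0, 0, 0]], [0, [0, 0, 0], [0, 0, 0]]]'
```

```text
time: 11.68
tool_pos: [0.4384, -0.0044, -0.0342]
tool_rot: [-0.0, 0.764, 0.645, -0.0]
contact_force: [-0.7, -0.3, -0.3]
gripper_width: 0.002
grasp_force: 0.0
time: 11.92
tool_pos: [0.4384, -0.0043, -0.0357]
tool_rot: [-0.0, 0.764, 0.645, -0.0]
contact_force: [-0.3, -0.4, 0.7]
gripper_width: -0.0
grasp_force: 0.0
time: 12.18
tool_pos: [0.4387, -0.0044, -0.0367]
tool_rot: [0.0, 0.764, 0.645, 0.0]
contact_force: [-0.9, -0.2, 2.5]
gripper_width: 0.001
grasp_force: 1.2
```

Converted, -0.045 m is -2.25, -0.04 m is -2.

```bash
python3 shift.py '[[0, [0, 0, -2], [0, 0, 0]], [1, [0, 0, -2.25], [0, 0, 0]], [1, [-1.6, 0, 0], [0, 0, 0]], [1, [-1.6, 0.05, 0], [0, 0, 0]], [1, [0, 0, 0], [0, 0, 0]]]';python3 shift.py '[[1, [0, 0, 0], [0, 0, 0]], [1, [0, 0, 0], [0, 0, 0]]]'
cat >> h.py <<'E'
import pickle
def slots(a,p,C,z,facefn,rs=(.0122,.0128,.0134)):
    """centre and yaw of a six-slot bore from slot runs; widest = master; iterates the centre"""
    C=np.array(C,float)
    for it in range(5):
        A=[];ok=0
        for r in rs:
            t,v=samp(a,p,C,z,r); rr=[x for x in runs(~facefn(v)) if x[1]>8]
            if len(rr)!=6: continue
            k=int(np.argmax([x[1] for x in rr])); ph=np.radians([x[0] for x in rr[k:]+rr[:k]])
            th=ph[0]; d=np.unwrap(ph-np.arange(6)*np.pi/3,period=2*np.pi)
            # d = yaw + (-ex sin + ey cos)/r
            M=np.c_[np.ones(6),-np.sin(ph)/r,np.cos(ph)/r]; s=np.linalg.lstsq(M,d,rcond=None)[0]
            A.append(np.r_[s,np.std(M@s-d),max(x[1] for x in rr)])
        if not A: return None
        m=np.mean(A,axis=0); C[:2]+=m[1:3]
    return C.round(4),round((m[0]+np.pi)%(2*np.pi)-np.pi,4),"res",m[3].round(3),len(A),"w",m[4].round(1)
gold=lambda v:(v[:,2]>190)&(v[:,0]<140)
E
python3 - <<'E'
from h import *
p=manip.camera_params("wrist");s=manip.state();a=manip.grab_frame("wrist")[:,:,::-1]
cv2.imwrite("pics/w5.png",a);pickle.dump((p,s),open("w5.pkl","wb"))
print(s["tool_pos"],s["tool_rot"])
for c in((.4286,-.0679),(.4298,-.065)):print(slots(a,p,(*c,.022),.022,gold))
p2=pickle.load(open("w2.pkl","rb"));print(slots(cv2.imread("pics/w2.png"),p2,(.4286,-.0679,.022),.022,gold))
E
```

```text
time: 12.8
tool_pos: [0.4287, -0.0689, 0.0481]
tool_rot: [0.0, 0.765, 0.644, 0.0]
contact_force: [0.1, 0.3, 0.2]
gripper_width: 0.845
grasp_force: 0.0
time: 13.05
tool_pos: [0.4287, -0.0669, 0.0477]
tool_rot: [-0.0, 0.764, 0.646, -0.0]
contact_force: [-0.2, 0.0, -1.3]
gripper_width: 0.995
grasp_force: 0.0
[ 0.42870192 -0.0669298   0.04773729] [-2.79807447e-04  7.63635900e-01  6.45647063e-01 -5.53119926e-05]
(array([ 0.4287, -0.0678,  0.022 ]), np.float64(0.4631), 'res', np.float64(0.004), 3, 'w', np.float64(47.2))
None
(array([ 0.4287, -0.0679,  0.022 ]), np.float64(0.4641), 'res', np.float64(0.005), 3, 'w', np.float64(47.2))
```

```bash
python3 shift.py '[[1, [-0.05, 0, 2], [0, 0, 0]], [1, [0, 0, 1.6], [0, 0, 0]], [1, [0, 0, 0.3], [0, 0, 0]], [1, [0, 0, 0], [0, 0, 0]]]'; python3 shift.py '[[0, [0, 0, 0], [0, 0, 0]], [0, [0, 0, 0], [0, 0, 0]], [0, [0, 0, 0], [0, 0, 0]], [0, [0, 0, 0], [0, 0, 0]], [0, [0, 0, 0], [0, 0, 0]]]'
```

```text
time: 13.6
tool_pos: [0.4288, -0.0684, -0.0297]
tool_rot: [-0.0, 0.764, 0.646, -0.0]
contact_force: [-0.5, -0.4, 0.4]
gripper_width: 1.0
grasp_force: 0.0
time: 14.22
tool_pos: [0.4298, -0.069, -0.0286]
tool_rot: [0.001, 0.764, 0.645, 0.001]
contact_force: [-1.1, 0.5, 6.0]
gripper_width: 0.437
grasp_force: 60.3
```

Converted, -0.055 m is -2.75, -0.035 m is -1.75, 0.187 rad is 1.87.

```bash
python3 shift.py '[[0, [0, 0, -1], [0, 0, 0]], [0, [0, 0, -2.75], [0, 0, 1.5]], [0, [0, 0, -2.75], [0, 0, 1.87]], [0, [0, 0, -1.75], [0, 0, 1.87]], [0, [0, 0, 0], [0, 0, 1.87]]]'; python3 shift.py '[[0, [0, 0, 0], [0, 0, 1.87]], [0, [0, 0, 0], [0, 0, 1.87]], [0, [0, 0, 0], [0, 0, 1.87]], [0, [0, 0, 0], [0, 0, 1.87]], [0, [0, 0, 0], [0, 0, 1.87]]]'; python3 shift.py '[[0, [0, 0, 0], [0, 0, 1.87]], [0, [0, 0, 0], [0, 0, 1.87]], [0, [0, 0, 0], [0, 0, 1.87]], [0, [0, 0, 0], [0, 0, 1.87]], [0, [0, 0, 0], [0, 0, 0]]]'
python3 - <<'E'
from h import *
delta((.490,.125,.135));print(manip.state()["joint_pos"].round(3))
p=manip.camera_params("wrist");s=manip.state();a=manip.grab_frame("wrist")[:,:,::-1]
cv2.imwrite("pics/w6.png",a);pickle.dump((p,s),open("w6.pkl","wb"))
T=rot(s["tool_rot"]);z=s["tool_pos"][2]+.0286+.022
c=s["tool_pos"]+T.apply([.001,0,0]);c[2]=z
for r in (.0122,.0128,.0134,.018):
    t,v=samp(a,p,c,z,r);print(r,runs(~((v[:,2]>120)&(v[:,0]<.6*v[:,2])))); 
print(v[::30].astype(int).tolist(),red(a,p,c,z,.03),proj(p,c))
E
```

```text
time: 14.85
tool_pos: [0.4308, -0.0694, 0.139]
tool_rot: [0.002, 0.942, 0.336, 0.003]
contact_force: [0.7, 0.0, -2.6]
gripper_width: 0.437
grasp_force: 61.1
time: 15.48
tool_pos: [0.428, -0.0684, 0.1343]
tool_rot: [-0.0, 0.992, -0.124, -0.001]
contact_force: [0.1, 0.1, -2.5]
gripper_width: 0.435
grasp_force: 61.1
time: 16.1
tool_pos: [0.4281, -0.0685, 0.1344]
tool_rot: [0.0, 0.88, -0.475, -0.001]
contact_force: [0.3, -1.4, -1.8]
gripper_width: 0.437
grasp_force: 61.1
tcp [ 0.4281 -0.0685  0.1344] yaxis yaw -2.5599 d tool [-0.1276 -0.158  -0.0006]
[-0.331 -0.391  2.105 -0.     1.429  2.229]
0.0122 [(np.float64(66.2), np.float64(14.0)), (np.float64(143.0), np.float64(0.5)), (np.float64(199.0), np.float64(35.5)), (np.float64(264.8), np.float64(64.0)), (np.float64(350.8), np.float64(61.0))]
0.0128 [(np.float64(18.0), np.float64(4.5)), (np.float64(51.2), np.float64(14.0)), (np.float64(199.2), np.float64(33.0)), (np.float64(265.5), np.float64(61.5)), (np.float64(343.2), np.float64(63.0))]
0.0134 [(np.float64(51.8), np.float64(11.0)), (np.float64(198.8), np.float64(29.0)), (np.float64(264.5
[... 351 characters left out ...]
.2), np.float64(11.0)), (np.float64(184.0), np.float64(0.5)), (np.float64(190.5), np.float64(1.5)), (np.float64(193.0), np.float64(1.5)), (np.float64(214.8), np.float64(4.0)), (np.float64(254.5), np.float64(9.5)), (np.float64(334.5), np.float64(8.5))]
[[42, 92, 123], [41, 92, 124], [42, 93, 126], [42, 92, 125], [82, 177, 228], [54, 119, 158], [83, 183, 232], [44, 97, 133], [14, 21, 31], [92, 199, 244], [74, 163, 211], [47, 105, 143], [82, 182, 230], [41, 93, 123], [42, 94, 128], [43, 95, 129], [41, 92, 124], [6, 5, 107], [41, 93, 126], [41, 92, 124], [44, 97, 131], [42, 94, 127], [40, 89, 121], [42, 92, 125]] (8, array([ 0.4234, -0.0867,  0.185 ]), -1.864, 0.0182) [321.88945554 265.38872105]
```

Run:
```python
from h import *
p,s=pickle.load(open("w6.pkl","rb"));a=cv2.imread("pics/w6.png")
T=rot(s["tool_rot"]);z=s["tool_pos"][2]+.0286+.022
c=s["tool_pos"]+T.apply([.001,0,0]);c[2]=z
face=lambda v:np.abs(v-[42,93,125]).max(axis=1)<14
for r in(.0122,.0128,.0134,.014):
    t,v=samp(a,p,c,z,r);print(r,[(float(x),float(y)) for x,y in runs(~face(v))])
print(slots(a,p,c,z,face))
x=a[215:315,255:390];cv2.imwrite("pics/c6.png",cv2.resize(x,None,fx=5.5,fy=5.5,interpolation=cv2.INTER_CUBIC))
```

```text
0.0122 [(53.0, 1.5), (66.8, 12.0), (108.0, 67.5), (162.5, 36.5), (200.0, 29.5), (265.8, 61.0), (335.0, 76.5)]
0.0128 [(48.8, 6.0), (56.5, 1.5), (120.8, 123.0), (199.5, 28.5), (265.8, 60.0), (304.2, 16.0), (344.2, 59.0)]
0.0134 [(52.5, 9.5), (120.2, 125.0), (201.2, 22.0), (259.0, 45.5), (290.8, 9.0), (302.8, 12.0), (318.2, 18.0), (329.0, 1.5), (331.5, 0.5), (335.5, 5.5), (0.2, 26.0)]
0.014 [(51.0, 0.5), (119.5, 126.5), (205.8, 7.0), (258.5, 43.5), (302.8, 10.0), (316.2, 16.0), (0.8, 26.0)]
None
```

View pics/c6.png

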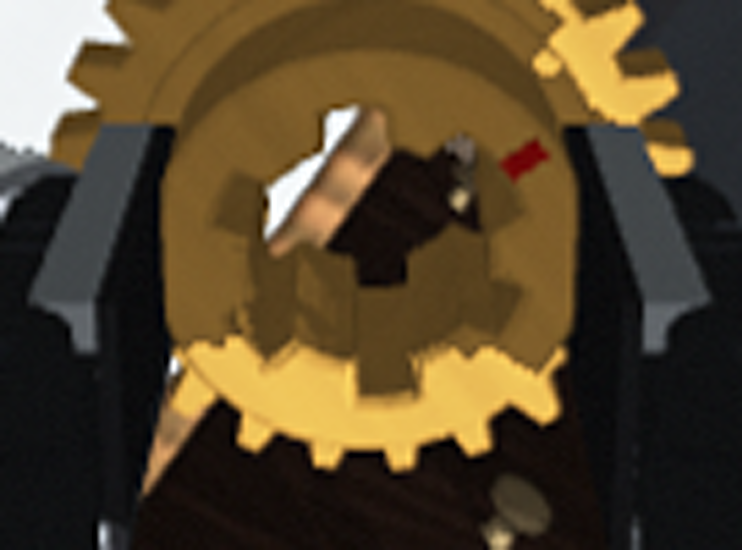

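```bash
cat > fit.py <<'E'
from h import *
p,s=pickle.load(open("w6.pkl","rb"))
T=rot(s["tool_rot"]);ty=yawy(T)+np.pi/2
L=[(388,396),(262,348),(217,203),(345,107),(518,303)]  # ordered in image: bottom, LL, left, top ; LR
K=[4,3,2,1,5] # image clockwise; wide=0 to the upper right; viewed from above => ccw world is ccw in image
L.append((508,178));K.append(0)
for z in(s["tool_pos"][2]+.0506,s["tool_pos"][2]+.0466,s["tool_pos"][2]+.0426):
    P=np.array([onz(p,(255+u/5.5,215+v/5.5),z)[:2] for u,v in L]);P=P[:,0]+1j*P[:,1]
    m=.0145*np.exp(1j*np.pi/3*np.array(K));M=np.c_[np.ones(6),m];x,*_=np.linalg.lstsq(M,P,rcond=None)
    r=onz(p,(255+525/5.5,215+158/5.5),z)
    c=T.inv().apply(np.array([x[0].real,x[0].imag,z])-s["tool_pos"])
    print("centre tool",c.round(4),"scale",abs(x[1]).round(3),"rel yaw",round(np.angle(x[1])-ty,4),"res mm",(abs(M@x-P)*1e3).round(1),"red rel",np.angle(r[0]+1j*r[1]-x[0])-ty)
E
python3 fit.py
```

```text
centre tool [ 0.0029  0.0005 -0.0506] scale 0.983 rel yaw -0.9016 res mm [0.7 1.1 0.6 0.6 0.7 1.3] red rel -0.9415470130232582
centre tool [ 0.0008  0.0005 -0.0466] scale 1.014 rel yaw -0.9016 res mm [0.7 1.1 0.7 0.6 0.8 1.3] red rel -0.9415470130232617
centre tool [-0.0014  0.0005 -0.0426] scale 1.045 rel yaw -0.9016 res mm [0.7 1.2 0.7 0.6 0.8 1.3] red rel -0.9415470130232619
```

Converted, -0.0395 m is -1.975, -0.032 m is -1.6.

```bash
python3 shift.py '[[0, [-1.6, -1.975, 0], [0, 0, 0]], [0, [-1.6, -1.975, 0], [0, 0, 0]], [0, [-1.6, -1.975, 0], [0, 0, 0]], [0, [-1.6, -1.975, 0], [0, 0, 0]], [0, [0, 0, 0], [0, 0, 0]]]'; python3 shift.py '[[0, [0, 0, 0], [0, 0, 0]]]'
python3 - <<'E'
from h import *
p=manip.camera_params("wrist");s=manip.state();a=manip.grab_frame("wrist")[:,:,::-1]
cv2.imwrite("pics/w7.png",a);pickle.dump((p,s),open("w7.pkl","wb"));print(s["tool_pos"],s["joint_pos"].round(3))
n=proj(p,(.5368,.0483,.1105));print("nose pred",n)
b=a.astype(int);m=(b[:,:,2]>90)&(b[:,:,2]>1.8*b[:,:,1])&(b[:,:,2]>1.8*b[:,:,0])
k,l,st,ce=cv2.connectedComponentsWithStats(m.astype(np.uint8))
for i in range(1,k):
    if st[i][4]>3: print(st[i],ce[i].round(2))
g=a.mean(axis=2);x,y=n.astype(int);print(x,y)
for r in range(y-16,y+17,1): print(r,*[f"{int(q):3d}" for q in g[r,x-20:x+21:1]])
E
```

```text
time: 16.77
tool_pos: [0.4909, 0.1277, 0.1348]
tool_rot: [-0.0, 0.881, -0.472, -0.0]
contact_force: [-1.0, -0.4, -2.7]
gripper_width: 0.436
grasp_force: 61.4
time: 16.9
tool_pos: [0.4904, 0.1249, 0.1346]
tool_rot: [0.0, 0.88, -0.475, -0.0]
contact_force: [-0.3, -0.3, -2.6]
gripper_width: 0.437
grasp_force: 61.4
[0.49035319 0.12492519 0.13458774] [ 0.103 -0.192  1.946 -0.     1.388  2.662]
nose pred [326.78955738  89.50064674]
[339  84  13   5  32] [344.94  86.06]
[392 153   3   2   5] [392.8 153.4]
[346 240   9   8  39] [349.97 243.59]
[618 341  22  31 378] [630.63 354.75]
326 89
73 115 129 176 226 230 229 232 234 234 231 231 229 228 230 233 234 230 229 231 219 225 215 212 198 215 226 228 229 226 227 230 231 231 230 229 230 231 229 240 247 246
74 117 115 111 173 226 232 235 202 188 229 233 231 228 230 232 234 232 229 232 179 214 214 216 207 224 227 228 229 228 226 229 231 231 230 228 229 230 233 233 237 235
75 121 120 116 111 175 186 234 156 113 177 230 234 231 229 231 233 233 232 235 158 215 228 232 234 234 228 228 229 229 226 228 230 232 230 230 229 231 232 234 229 228
76 122 120 1
[... 4303 characters left out ...]
 208 200 223 228 228 227 226
102 117 114 115 116 105  99 101  67  59  59  66  89 109 117 142 149 154 156 158 163 170 174 178 182 186 193 197 192 202 201 204 224 229 231 228 185 218 228 229 228 227
103 119 117 114 115 111 100  66  59  73  86  77  94 142 113 116 143 154 158 161 165 169 173 181 186 188 189 190 193 162 148 214 230 229 227 205 203 223 226 229 228 227
104 120 118 114 114 116 106  89  93 107 114 110  80 125 113 143 186 178 155 159 161 167 172 177 177 183 207 187 151  77  82 159 216 229 219 201 220 226 226 228 229 228
105 118 117 116 116 114 116 112 120 121 121 121  86  59  76 124 168 187 190 177 193 200 203 196 182 184 187 165  85  52  51  67 141 212 218 224 225 225 226 227 227 227
```

Run:
```python
from h import *
p,s=pickle.load(open("w7.pkl","rb"));a=cv2.imread("pics/w7.png")
N=onz(p,(326.1,90.1),.1105);print("nose",N)
b=a.astype(int);m=(b[:,:,2]>90)&(b[:,:,2]>1.5*b[:,:,1])&(b[:,:,2]>1.5*b[:,:,0])
v,u=np.nonzero(m[75:100,325:360]);v+=75;u+=325
for z,ok in((.058,u>=339),):
    P=np.array([onz(p,(x,y),z)[:2] for x,y in zip(u[ok],v[ok])]);w=np.array([b[y,x,2]-b[y,x,1] for x,y in zip(u[ok],v[ok])])
    c=np.average(P,axis=0,weights=w);q=P-c;W,V=np.linalg.eigh(q.T@(q*w[:,None]));d=V[:,1];d*=np.sign(d@(c-N[:2]))
    r=np.hypot(*(P-N[:2]).T)
    print("yaw centroid",np.arctan2(*(c-N[:2])[::-1]),"r",np.hypot(*(c-N[:2])),r.min(),r.max(),"pca",np.arctan2(d[1],d[0]))
print(sorted(set(u)))
T=rot(s["tool_rot"]);print("tool yaw",yawy(T)+np.pi/2)
```

```text
nose [0.53697576 0.04886006 0.1105    ]
yaw centroid -2.108211452460135 r 0.01821413342382205 0.013563660592226644 0.023425025832604682 pca -2.520300493760927
[np.int64(339), np.int64(340), np.int64(341), np.int64(342), np.int64(343), np.int64(344), np.int64(345), np.int64(346), np.int64(347), np.int64(348), np.int64(349), np.int64(350), np.int64(351)]
tool yaw -0.9890036732051035
```

Run:
```python
from h import *
p,s=pickle.load(open("w7.pkl","rb"));a=cv2.imread("pics/w7.png")
b=a.astype(int);q=b[:,:,2]-b[:,:,1]
for r in range(74,102):print(r,*[f"{x:3d}" for x in q[r,322:360]])
N=np.array([.53698,.04886,0])
print("axis at .058",proj(p,N+[0,0,.058]),"at .093",proj(p,N+[0,0,.093]))
for y in(-2.1,-2.3,-2.5):
    d=np.array([np.cos(y),np.sin(y),0]);print(y,proj(p,N+.0135*d+[0,0,.058]).round(1),proj(p,N+.0235*d+[0,0,.058]).round(1),"top",proj(p,N+.0115*d+[0,0,.093]).round(1))
```

```text
74  -4  -5  -6  -6  -7  -7  -7  -8  -7  -6  -5  -4  -4  -6  -4  -3  -4  -4  -5  -4  -3  -4  -4  -1  -1  -1  -1  -1  -1  -1  -1  -1  -1  -1  -1   0  -1  -1
75  -4  -4  -4  -6  -7  -6  -5  -4  -3  -5  -5  -5  -4  -6  -5  -4  -3  -3  -4  -4  -4  -4  -5  -3  -2  -2  -1  -1  -2  -1  -2  -1  -1  -1  -1  -1  -2  -2
76  -4  -4  -8  -6  -7  -7  -8  -6  -6  -5  -6  -5  -4  -5  -5  -4  -3  -3  -4  -5  -5  -4  -4  -4  -4  -2  -1  -1  -1  -1  -1   0  -1  -1  -1  -1  -3  -1
77  -7  -7  -7  -6  -6  -7  -6  -6  -5  -7  -7  -5  -5  -5  -6  -6  -4  -3  -3  -5  -5  -5  -4  -4  -4  -6  -1  -1  -2  -1  -1  -1   0  -2  -1  -1  -1  -1
78  -5  -5  -6  -4  -7  -5  -5  -5  -6  -6  -6  -8  -5  -6  -7  -5  -4  -4  -5  -4  -3  -4  -4  -3  -4  -6  -2  -1  -1   0   0  -1  -1  -1  -1  -1   0   0
79  -5  -6  -4  -6  -6  -5  -5  -5  -5  -6  -6  -7  -7  -7  -4  -4  -3  -3  -5  -4  -4  -3  -4  -4  -5  -5  -3  -1  -1   0  -1  -1   0  -1   0  -1  -1   0
80  -6  -5  -5  -7  -5  -5  -6  -6  -6  -7  -7  -7  -7  -8  -5  -6  -6  -7  -4  -4  -5  -4  -4  -4  -5  -3  -3  -2  -1   0  -1   0  -1  -1  -1  -1  -1  -1
81  -6  -6  -6 
[... 2771 characters left out ...]
 -1
99  -4  -4  -6  -6  -6  -7  -5  -6  -6  -5  -6  -6  -7  -7  -7  -7  -7  -7  -6  -6  -4  -5  -7  -6  -4  -4  -5  -4  -5  -4  -4  -2  -1  -1  -1  -1  -1  -1
100  -4  -5  -6  -6  -5  -6  -6  -5  -5  -7  -6  -5  -6  -6  -7  -8  -7  -7  -5  -7  -5  -4  -5  -5  -4  -5  -5  -5  -6  -5  -4  -1  -1  -1  -1  -1  -2  -1
101  -5  -6  -6  -5  -6  -6  -5  -6  -5  -7  -6  -7  -5  -7  -6  -8  -5  -4  -7  -7  -6  -4  -5  -5  -5  -6  -5  -5  -6  -5  -3  -1  -1  -1  -1  -2  -1  -1
axis at .058 [325.14657474  96.21096231] at .093 [325.72715719  92.46664027]
-2.1 [339.7  88.6] [350.6  82.8] top [340.2  84.9]
-2.3 [340.8  91.8] [352.5  88.5] top [341.2  88.1]
-2.5 [341.2  95.2] [353.2  94.4] top [341.7  91.4]
```

Converted, 0.043 m is 2.15, -0.0086 m is -0.43, 0.113 rad is 1.13.

```bash
python3 shift.py '[[0, [0, 0, 0], [0, 0, 1.13]], [0, [2.15, -0.43, 0], [0, 0, 1.13]], [0, [2.15, -0.43, 0], [0, 0, 0]], [0, [0, 0, 0], [0, 0, 0]], [0, [0, 0, 0], [0, 0, 0]]]'
python3 - <<'E'
from h import *
delta((.5365,.0503,.085));T=rot(manip.state()["tool_rot"]);print(yawy(T)+np.pi/2,manip.state()["joint_pos"].round(3))
E
```

```text
time: 17.58
tool_pos: [0.5402, 0.0524, 0.1348]
tool_rot: [0.0, 0.82, -0.572, -0.0]
contact_force: [-0.2, 0.1, -2.2]
gripper_width: 0.434
grasp_force: 61.4
tcp [0.5402 0.0524 0.1348] yaxis yaw -2.7894 d tool [0.0008 0.0041 0.0498]
-1.2186036732051035 [-0.041 -0.099  1.864  0.     1.378  2.749]
```

```bash
python3 shift.py '[[0, [0.025, 0.2, 1.5], [0, 0, 0]], [0, [0, 0, 0.75], [0, 0, 0]], [0, [0, 0, 0], [0, 0, 0]]]'; python3 shift.py '[[0, [0, 0, 0.3], [0, 0, 0]], [0, [0, 0, 0.3], [0, 0, 0]], [0, [0, 0, 0], [0, 0, 0]]]'; python3 shift.py '[[0, [0, 0, 0.2], [0, 0, 0]], [0, [0, 0, 0.15], [0, 0, 0]], [0, [0, 0, 0], [0, 0, 0]]]'
```

```text
time: 17.95
tool_pos: [0.5354, 0.0518, 0.0883]
tool_rot: [0.001, 0.821, -0.571, -0.002]
contact_force: [-1.2, 0.0, -1.9]
gripper_width: 0.44
grasp_force: 61.4
time: 18.32
tool_pos: [0.5369, 0.0513, 0.0777]
tool_rot: [0.0, 0.82, -0.572, -0.0]
contact_force: [0.6, 0.0, -1.4]
gripper_width: 0.437
grasp_force: 61.4
time: 18.7
tool_pos: [0.5369, 0.0513, 0.0706]
tool_rot: [0.0, 0.82, -0.572, -0.0]
contact_force: [-0.1, -0.9, -2.3]
gripper_width: 0.433
grasp_force: 61.4
```

```bash
python3 shift.py '[[0, [0.04, 0.025, 0.15], [0, 0, 0]], [0, [0, 0, 0.1], [0, 0, 0]], [0, [0, 0, 0], [0, 0, 0]]]'; python3 shift.py '[[0, [0, 0, 0.1], [0, 0, 0]], [0, [0, 0, 0.1], [0, 0, 0]], [0, [0, 0, 0], [0, 0, 0]]]'; python3 -c "
from h import *
s=manip.state();print(s['ft_torque'],s['contact_force'],s['tool_pos'])"
```

```text
time: 19.08
tool_pos: [0.5367, 0.0503, 0.0657]
tool_rot: [0.0, 0.82, -0.572, -0.0]
contact_force: [-0.2, -0.9, -1.3]
gripper_width: 0.438
grasp_force: 61.4
time: 19.45
tool_pos: [0.5367, 0.0503, 0.0617]
tool_rot: [0.0, 0.82, -0.572, -0.0]
contact_force: [-1.2, 0.2, -2.6]
gripper_width: 0.436
grasp_force: 61.4
[-0.0082495  -0.01817158  0.04560724] [-1.24401567  0.19679698 -2.60530618] [0.53674644 0.05034403 0.06171492]
```

Converted, 0.002 m is 0.1.

```bash
python3 shift.py '[[0, [0, 0, 0.1], [0, 0, 0]], [0, [0, 0, 0.1], [0, 0, 0]], [0, [0, 0, 0], [0, 0, 0]]]'; python3 shift.py '[[0, [0, 0, 0.1], [0, 0, 0]], [0, [0, 0, 0.1], [0, 0, 0]], [0, [0, 0, 0], [0, 0, 0]]]'; python3 -c "
from h import *
s=manip.state();print(s['ft_torque'],s['contact_force'],s['tool_pos'])"
```

```text
time: 19.82
tool_pos: [0.5368, 0.0503, 0.0577]
tool_rot: [0.0, 0.82, -0.572, -0.0]
contact_force: [0.3, -0.4, -2.6]
gripper_width: 0.441
grasp_force: 61.4
time: 20.2
tool_pos: [0.5368, 0.0503, 0.0537]
tool_rot: [0.0, 0.82, -0.572, -0.0]
contact_force: [-0.5, 0.0, -2.8]
gripper_width: 0.437
grasp_force: 61.4
[ 0.05088166  0.08132748 -0.01036849] [-0.46955298  0.01644701 -2.75540168] [0.53681335 0.05032325 0.05370319]
```

Converted, 0.004 m is 0.2.

```bash
python3 shift.py '[[0, [0, 0, 0.2], [0, 0, 0]], [0, [0, 0, 0.2], [0, 0, 0]], [0, [0, 0, 0.2], [0, 0, 0]], [0, [0, 0, 0], [0, 0, 0]]]'; python3 shift.py '[[0, [0, 0, 0.2], [0, 0, 0]], [0, [0, 0, 0.15], [0, 0, 0]], [0, [0, 0, 0], [0, 0, 0]]]'; python3 shift.py '[[0, [0, 0, 0.1], [0, 0, 0]], [0, [0, 0, 0.1], [0, 0, 0]], [0, [0, 0, 0], [0, 0, 0]]]'
```

```text
time: 20.7
tool_pos: [0.5367, 0.0502, 0.0414]
tool_rot: [0.0, 0.82, -0.572, -0.0]
contact_force: [0.2, 0.8, -2.6]
gripper_width: 0.433
grasp_force: 61.4
time: 21.08
tool_pos: [0.5368, 0.0503, 0.0346]
tool_rot: [0.0, 0.82, -0.572, -0.0]
contact_force: [-0.8, -0.2, -2.2]
gripper_width: 0.436
grasp_force: 61.4
time: 21.45
tool_pos: [0.5369, 0.0504, 0.0308]
tool_rot: [0.0, 0.82, -0.572, -0.0]
contact_force: [-0.6, 1.1, -2.6]
gripper_width: 0.436
grasp_force: 61.4
```

```bash
python3 shift.py '[[0, [0, 0, 0.05], [0, 0, 0]], [0, [0, 0, 0.05], [0, 0, 0]], [0, [0, 0, 0], [0, 0, 0]]]'; python3 shift.py '[[0, [0, 0, 0.05], [0, 0, 0]], [0, [0, 0, 0.05], [0, 0, 0]], [0, [0, 0, 0], [0, 0, 0]]]'
```

```text
time: 21.82
tool_pos: [0.537, 0.0504, 0.0295]
tool_rot: [0.0, 0.82, -0.572, -0.0]
contact_force: [-2.5, 1.2, 2.2]
gripper_width: 0.435
grasp_force: 61.8
time: 22.2
tool_pos: [0.537, 0.0504, 0.0293]
tool_rot: [0.0, 0.821, -0.572, -0.0]
contact_force: [-10.0, 0.4, 14.8]
gripper_width: 0.439
grasp_force: 63.0
```

Converted, -0.0015 m is -0.075.

```bash
python3 shift.py '[[0, [0, 0, -0.075], [0, 0, 0]], [0.62, [0, 0, 0], [0, 0, 0]], [0.62, [0, 0, 0], [0, 0, 0]], [0.62, [0, 0, 0], [0, 0, 0]]]'; python3 shift.py '[[0.62, [0, 0, -1], [0, 0, 0]], [0.62, [0, 0, -2.5], [0, 0, 0]], [0.62, [0, 0, -3], [0, 0, 0]], [0.62, [0, 0, 0], [0, 0, 0]], [0.62, [0, 0, 0], [0, 0, 0]]]'
python3 - <<'E'
from h import *
p=manip.camera_params("wrist");s=manip.state();a=manip.grab_frame("wrist")[:,:,::-1]
cv2.imwrite("pics/w8.png",a);pickle.dump((p,s),open("w8.pkl","wb"));print(s["tool_pos"],s["joint_pos"].round(3))
N=np.array([.537,.0489,0])
print("pred boss centre z.08",proj(p,N+[0,0,.08]),"if on bench..",proj(p,N+[0,0,.1105]))
b=a.astype(int);m=(b[:,:,2]>90)&(b[:,:,2]>1.8*b[:,:,1])&(b[:,:,2]>1.8*b[:,:,0])
k,l,st,ce=cv2.connectedComponentsWithStats(m.astype(np.uint8))
for i in range(1,k):
    if st[i][4]>3:
        D=onz(p,ce[i],.08)-N;print(st[i],ce[i].round(2),"ang@.08",np.arctan2(D[1],D[0]).round(3),np.hypot(*D[:2]).round(4))
hsv=cv2.cvtColor(a,cv2.COLOR_BGR2HSV);g=cv2.inRange(hsv,(14,120,40),(28,255,255));k,l,st,ce=cv2.connectedComponentsWithStats(g)
for i in range(1,k):
    if st[i][4]>200: print("gold",st[i],ce[i].round(1))
E
```

```text
time: 22.7
tool_pos: [0.5373, 0.0502, 0.0286]
tool_rot: [-0.0, 0.82, -0.572, 0.0]
contact_force: [-0.8, -0.1, -0.1]
gripper_width: 0.621
grasp_force: 0.0
time: 23.32
tool_pos: [0.5373, 0.0503, 0.1597]
tool_rot: [-0.0, 0.82, -0.572, 0.001]
contact_force: [-0.1, -0.6, -0.3]
gripper_width: 0.621
grasp_force: 0.0
[0.5372974  0.05029594 0.1596669 ] [-0.045 -0.13   1.849 -0.     1.42   2.743]
pred boss centre z.08 [323.0459976  196.60003191] if on bench.. [323.1282488  206.11937571]
[335 184   5   4  10] [336.9 185.3] ang@.08 -2.086 0.0167
[332 191   4   3   7] [333.57 192.29] ang@.08 -2.386 0.0106
gold [    0     0   305   116 24823] [167.1  44.2]
gold [ 409    0  138  266 2167] [477.1 128.9]
gold [ 291  159   64   63 2027] [321.4 187.9]
gold [    0   194   234   195 24141] [ 78.8 278.7]
gold [193 219  28  27 492] [206.5 231.8]
gold [ 157  339   58   61 1409] [189.4 371.9]
```

Converted, 0.05 m is 2.5, 0.047 m is 2.35.

```bash
python3 shift.py '[[0.62, [-0.7, 2.35, 0], [0, 0, 0]], [0.62, [-0.7, 2.35, 0], [0, 0, 0]], [0.62, [0, 0, 2.5], [0, 0, 0]], [0.62, [0, 0, 2.5], [0, 0, 0]], [0.62, [0, 0, 0], [0, 0, 0]]]'; python3 shift.py '[[0.62, [0, 0, 0], [0, 0, 0]], [0.62, [0, 0, 0], [0, 0, 0]]]'
python3 - <<'E'
from h import *
p=manip.camera_params("wrist");s=manip.state();a=manip.grab_frame("wrist")[:,:,::-1]
cv2.imwrite("pics/w9.png",a);pickle.dump((p,s),open("w9.pkl","wb"));print(s["tool_pos"],s["joint_pos"].round(3))
C=np.array([.4398,.0443,.016]);print(proj(p,C))
print(red(a,p,C,.016,.025))
for r in(.0128,.0165):
    t,v=samp(a,p,C,.016,r);print(r,v[::12].astype(int).tolist())
E
```

```text
time: 24.0
tool_pos: [0.4335, 0.0444, 0.0529]
tool_rot: [0.003, 0.82, -0.572, -0.005]
contact_force: [0.3, 0.1, 0.4]
gripper_width: 0.62
grasp_force: 0.0
time: 24.25
tool_pos: [0.4409, 0.0439, 0.0608]
tool_rot: [-0.001, 0.82, -0.572, 0.002]
contact_force: [0.2, -0.4, 0.5]
gripper_width: 0.623
grasp_force: 0.0
[0.44093727 0.04394236 0.06080879] [-0.069 -0.284  2.152  0.     1.27   2.719]
[323.46760959 209.99643197]
(8, array([0.4493, 0.0538, 0.016 ]), 0.783, 0.0135)
0.0128 [[229, 221, 215], [229, 223, 216], [229, 224, 216], [230, 224, 218], [230, 224, 218], [231, 226, 220], [239, 233, 220], [91, 87, 219], [64, 63, 219], [220, 212, 221], [230, 224, 216], [215, 208, 201], [211, 202, 197], [227, 219, 212], [228, 221, 216], [226, 219, 213], [234, 227, 221], [124, 118, 114], [78, 74, 71], [75, 71, 69], [75, 71, 69], [100, 96, 91], [145, 137, 133], [111, 105, 103], [88, 83, 79], [92, 87, 85], [92, 87, 84], [82, 78, 76], [124, 122, 117], [139, 137, 132], [138, 136, 131], [108, 106, 102], [86, 83, 80], [103, 100, 96], [125, 123, 119], [137, 135, 132], [134, 132, 128], [133, 131, 126], [131, 1
[... 662 characters left out ...]
, [226, 217, 211], [228, 220, 214], [219, 212, 205], [218, 211, 206], [223, 215, 208], [223, 215, 208], [221, 212, 206], [226, 218, 212], [221, 214, 208], [83, 79, 76], [73, 69, 66], [70, 66, 63], [186, 178, 172], [230, 221, 215], [228, 219, 214], [224, 215, 209], [156, 149, 142], [75, 70, 68], [73, 70, 68], [126, 123, 121], [227, 220, 213], [228, 220, 215], [229, 222, 216], [228, 222, 215], [226, 218, 211], [217, 208, 201], [221, 213, 206], [229, 223, 215], [228, 220, 214], [231, 226, 220], [229, 223, 217], [216, 208, 201], [191, 183, 176], [166, 159, 153], [139, 132, 126], [103, 98, 94], [97, 93, 89], [88, 84, 80], [79, 76, 73], [81, 78, 75], [94, 90, 87], [121, 119, 114], [130, 128, 123]]
```

Run:
```python
from h import *
a=cv2.imread("pics/w9.png").astype(int)
for r in range(178,254):print(r,"".join(("R" if x[2]>x[1]+50 else "0123456789ABCDEFGHIJKLMNOP"[int(x.mean())//10]) for x in a[r,284:364]))
```

```text
178 OOOOOOOOOOOOOOOOOOOOOOOOOOOOOOOOOOOOOOOOOOOOOOOOOOOOOOOOOOOOOOOOOOOOOOOOOOOOOOOO
179 OOOOOOOOOOOOOOOOOOOOOOOOOOOOOOOOOOOOOOOOOOOOOOOOOOOOOOOOOOOOOOOOOOOOOOOOOOOOOOOO
180 OOOOOOOOOOOOOOOOOOOOOOOOOOOOOOOOOOOOOOOOOOOOOOOOOOOOOOOOOOOOOOOOOOOOOOOOOOOOOOOO
181 OOOOOOOOOOOOOOOOOOOOOOOOOOOOOOOOOOOOOOOOOOOOOOOOOOOOOOOOOOOOOOOOOOOOOOOOOOOOOOOO
182 OOOOOOOOOOOOOOOOOOOOOOOOOOOOOOOOOOOOOOOOOOOOOOOOOOOOOOOOOOOOOOOOOOOOOOOOOOOOOOOO
183 OOOOOOOOOOOOOOOOOOOOOOOOOMOOOOOMLOOOOOOOOOOOOOOOOOOOOOOOOOOOOOOOOOOOOOOOOOOOOOOO
184 OOOOOOOOOOOOOOOOOOOOOOOOOGJLLOPHCKLLOOOOOPONOOOOOOOOOOOOOOOOOOOOOOOOOOOOOOOOOOOO
185 OOOOOOOOOOOOOOOOOOOOOOOOMECCCKLFCCCCKLMLKKHGGHKKLLNOOOOOOOOOOOOOOOOOOOOOOOOOOOOO
186 OOOOOOOOOOOOOOOOOOOOOOOPHCCCCCCDDDDCA9CA766666769AGJLNOOOOOOOOOOOOOOOOOOOOOOOOOO
187 OOOOOOOOOOOOOOOOOOOOMLLLFCDDDDDDDCB97677777777777888AGLNOOOOOOOOOOOOOOOOOOOOOOOO
188 OOOOOOOOOOOOOOOOOMLLECCCCDDDDDDCB977777776888897788999BGMOOOOOOOOOOOOOOOOOOOOOOO
189 OOOOOOOOOOOOOOOOMECCCCCCDDDDDDC97777699BDEFFFFFFFDCB9999EKOOOOOOOOOOOOOOOOOOOOOO
190 OOOOOOOOOOOOOOOOHCCDCDDDDDDDCB977779CEGHJKLLLLKKLKIHFDA9ACKOOOOOOOOOOOOOOOOO
[... 4659 characters left out ...]
OOOOOOOOOOOOOOC579AC
246 OOOOOOOOOOOOOOOOOOOOOOOOOOOOOOOOOOOOOOOOOOOOOOOOOOOOOOOOOOOOOOOOOOOOOOOOOK9679AC
247 OOOOOOOOOOOOOOOOOOOOOOOOOOOOOOOOOOOOOOOOOOOOOOOOOOOOOOOOOOOOOOOOOOOOOOOOOE6689AB
248 OOOOOOOOOOOOOOOOOOOOOOOOOOOOOOOOOOOOOOOOOOOOOOOOOOOOOOOOOOOOOOOOOOOOOOOOJ96789BB
249 OOOOOOOOOOOOOOOOOOOOOOOOOOOOOOOOOOOOOOOOOOOOOOOOOOOOOOOOOOOOOOOOOOOOOOOPF5678AAB
250 OOOOOOOOOOOOOOOOOOOOOOOOOOOOOOOOOOOOOOOOOOOOOOOOOOOOOOOOOOOOOOOOOOOOOOOOB6789AAB
251 OOOOOOOOOOOOOOOOOOOOOOOOOOOOOOOOOOOOOOOOOOOOOOOOOOOOOOOOOOOOOOOOOOOOOOPG68999AAA
252 OOOOOOOOOOOOOOOOOOOOOOOOOOOOOOOOOOOOOOOOOOOOOOOOOOOOOOOOOOOOOOOOOOOOOOPD69ABBBAA
253 OOOOOOOOOOOOOOOOOOOOOOOOOOOOOOOOOOOOOOOOOOOOOOOOOOOOOOOOOOOOOOOOOOOONOJ88ACDDDCB
```

Run:
```python
from h import *
p,s=pickle.load(open("w9.pkl","rb"));a=cv2.imread("pics/w9.png")
C=onz(p,(328.7,210.8),.016);print(C)
f=lambda v:(v.mean(axis=1)>170)&(v.mean(axis=1)<234)
for rs in((.0122,.0128,.0134),(.0125,.0131)):print(slots(a,p,C,.016,f,rs))
for r in(.0128,.0134):
    t,v=samp(a,p,C,.016,r);print([(float(x),float(y)) for x,y in runs(~f(v))])
print(red(a,p,C,.016,.025))
T=rot(s["tool_rot"]);print(yawy(T)+np.pi/2);delta((C[0],C[1],-.0365))
```

```text
[0.43554593 0.04345893 0.016     ]
None
None
[(20.2, 11.0), (45.8, 31.0), (95.0, 29.5), (153.8, 27.0), (213.2, 27.0), (275.8, 28.0), (333.2, 11.0), (346.0, 8.5)]
[(17.5, 1.5), (43.8, 33.0), (94.8, 28.0), (153.2, 26.0), (213.2, 26.0), (276.2, 27.0), (293.5, 1.5), (332.2, 8.0), (344.2, 10.0)]
(8, array([0.4493, 0.0538, 0.016 ]), 0.643, 0.0173)
-1.2172036732051033
tcp [0.4409 0.044  0.0608] yaxis yaw -2.7879 d tool [-0.0015  0.0055  0.0972]
```

The manual's scale: shifts go in units of 20 mm and turns go in units of 0.1 rad. Converting my numbers, -0.002 m is -0.1, 0.04 m is 2.

```bash
python3 shift.py '[[0.62, [-0.1, 0.25, 1.5], [0, 0, 0]], [0.62, [0, 0, 2], [0, 0, 0]], [0.62, [0, 0, 0.875], [0, 0, 0]], [0.62, [0, 0, 0.3], [0, 0, 0]], [0.62, [0, 0, 0], [0, 0, 0]]]'; python3 -c "
from h import *
delta((.4354,.0441,-.0345))"
```

```text
time: 24.92
tool_pos: [0.4346, 0.0442, -0.0341]
tool_rot: [-0.0, 0.82, -0.572, 0.001]
contact_force: [-0.7, 0.7, 0.6]
gripper_width: 0.622
grasp_force: 0.0
tcp [ 0.4346  0.0442 -0.0341] yaxis yaw -2.7879 d tool [ 0.0003 -0.0007  0.0004]
```

Converted, -0.05 m is -2.5, -0.02 m is -1, -0.1846 rad is -1.846.

```bash
python3 shift.py '[[0, [0, 0, 0], [0, 0, 0]], [0, [0, 0, 0], [0, 0, 0]], [0, [0, 0, 0], [0, 0, 0]], [0, [0, 0, 0], [0, 0, 0]]]'; python3 shift.py '[[0, [0, 0, -1], [0, 0, 0]], [0, [0, 0, -2.5], [0, 0, 0]], [0, [0, 0, -2.5], [0, 0, -1.846]], [0, [0, 0, -2.5], [0, 0, -1.846]], [0, [0, 0, 0], [0, 0, -1.846]]]';  python3 shift.py '[[0, [0, 0, 0], [0, 0, -1.846]], [0, [0, 0, 0], [0, 0, -1.846]], [0, [0, 0, 0], [0, 0, -1.846]], [0, [0, 0, 0], [0, 0, -1.846]], [0, [0, 0, 0], [0, 0, -1.846]]]'; python3 shift.py '[[0, [0, 0, 0], [0, 0, -1.846]], [0, [0, 0, 0], [0, 0, -1.846]], [0, [0, 0, 0], [0, 0, -1.846]], [0, [0, 0, 0], [0, 0, -1.846]], [0, [0, 0, 0], [0, 0, -1.846]]]'; python3 shift.py '[[0, [0, 0, 0], [0, 0, -1.846]], [0, [0, 0, 0], [0, 0, -1.846]], [0, [0, 0, 0], [0, 0, -1.846]], [0, [0, 0, 0], [0, 0, -1.846]], [0, [0, 0, 0], [0, 0, -1.846]]]'; python3 shift.py '[[0, [0, 0, 0], [0, 0, -1.846]], [0, [0, 0, 0], [0, 0, 0]], [0, [0, 0, 0], [0, 0, 0]]]'
python3 - <<'E'
from h import *
p=manip.camera_params("wrist");s=manip.state();a=manip.grab_frame("wrist")[:,:,::-1]
cv2.imwrite("pics/w10.png",a);pickle.dump((p,s),open("w10.pkl","wb"));print(s["tool_pos"],s["joint_pos"].round(3))
T=rot(s["tool_rot"]);ty=yawy(T)+np.pi/2;c=s["tool_pos"]+T.apply([.0005,0,-.0501]);print("toolyaw",ty,proj(p,c))
r=red(a,p,c,c[2],.028);print(r,"rel",r and r[2]-ty)
x,y=proj(p,c).astype(int)
for r in range(y-36,y+34):print(r,"".join(("R" if q[2]>q[1]+45 and q[2]>1.8*q[1] else "0123456789ABCDEFGHIJKLMNOP"[int(q.mean())//10]) for q in a[r,x-44:x+45]))
E
```

```text
time: 25.42
tool_pos: [0.4355, 0.0441, -0.0331]
tool_rot: [-0.001, 0.82, -0.572, 0.001]
contact_force: [0.4, -0.5, 6.5]
gripper_width: 0.413
grasp_force: 60.4
time: 26.05
tool_pos: [0.4373, 0.044, 0.1411]
tool_rot: [-0.001, 0.946, -0.323, 0.005]
contact_force: [-0.4, 0.1, -1.0]
gripper_width: 0.416
grasp_force: 60.3
time: 26.68
tool_pos: [0.4336, 0.0442, 0.1352]
tool_rot: [0.0, 0.991, 0.132, 0.0]
contact_force: [-0.1, -0.2, -1.3]
gripper_width: 0.411
grasp_force: 60.2
time: 27.3
tool_pos: [0.4336, 0.0442, 0.1351]
tool_rot: [0.0, 0.829, 0.56, 0.0]
contact_force: [-0.7, -0.7, -1.9]
gripper_width: 0.415
grasp_force: 60.2
time: 27.92
tool_pos: [0.4336, 0.0442, 0.1352]
tool_rot: [0.0, 0.492, 0.87, 0.0]
contact_force: [0.6, -0.5, -1.3]
gripper_width: 0.414
grasp_force: 60.2
time: 28.3
tool_pos: [0.4336, 0.0442, 0.1351]
tool_rot: [0.0, 0.414, 0.91, 0.0]
contact_force: [-0.4, 0.4, -0.0]
gripper_width: 0.416
grasp_force: 60.2
[0.43362936 0.04422402 0.13508858] [-0.069 -0.386  2.1    0.     1.428 -0.786]
toolyaw 2.2875963267948967 [321.94067926 261.7592377 ]
(3, array([0.4252, 0.0295, 0.1852])
[... 5981 characters left out ...]
OOOOOOJCAAAAAAAAAAAAAA99888887A9A9GLLLLLIBAAAAAAAAAAAA8GNNKC942476410111012
289 111111100JOOOOOOOOOOOME99AAAAAAAAAAAAAAA9998AAA9KLLLLLC9AAABAAAAAA9DKOOF41122223421111112
290 111111100MOOOOOOOOOOOONJDAAAAAAAAAAAAAAAAAA9AAA9FLLLLLIB9AAAAAAA9BDMPPK722222222421111112
291 111111102OOOOOOOOOOOOOOOMGA9AAAAAAAAAAAAAAAAAAAA9FLLLLLIBAAAAAA8DLNOOPE443222222331011111
292 221111009OOOOOOOOOOOOOOOONLGCAAAAAAAAAAAAAAAAAAAA9FGKLLMD9AAA9DKNOOOOOC443222222772110012
293 12111000GOOOOOOOOOOOOOOOOOONMJD999AAAAAAAAAAAAAAAA99FLHHB99DEKNOOOOOOL9554322222DE5001111
294 21111100MOOOOOOOOOOOOOOOOOOOOOMIID99AAAAAAAAAAAAAAA99FA7ADKNNOOOOOOOOJ8565322222IL8011111<stdin>:7: RuntimeWarning: overflow encountered in scalar add
```

Run:
```python
from h import *
p,s=pickle.load(open("w10.pkl","rb"));T=rot(s["tool_rot"]);ty=yawy(T)+np.pi/2
L=[(23.5,244),(51,238),(72.5,255.5),(66,280),(40,288),(13.3,272)];K=[-1,-2,-3,-4,-5,0];r=[.0145]*5+[.0168]
for h in(.0501,.0471):
    z=s["tool_pos"][2]+h
    P=np.array([onz(p,(277+u,v),z)[:2] for u,v in L]);P=P[:,0]+1j*P[:,1]
    m=np.array(r)*np.exp(1j*np.pi/3*np.array(K))
    for use in(slice(0,6),slice(0,5)):
        M=np.c_[np.ones(6),m];x,*_=np.linalg.lstsq(M[use],P[use],rcond=None)
        c=T.inv().apply(np.array([x[0].real,x[0].imag,z])-s["tool_pos"])
        print(c.round(4),abs(x[1]).round(3),"rel",(np.angle(x[1])-ty)%(2*np.pi),"res",(abs(M@x-P)*1e3).round(1))
delta((.46,.13,.135))
```

```text
[-0.0002  0.0001 -0.0501] 0.983 rel 1.8774139463506625 res [0.7 0.5 0.2 0.1 0.5 0.2]
[-0.0002  0.0001 -0.0501] 0.979 rel 1.8791716750516345 res [0.7 0.5 0.2 0.1 0.4 0.3]
[-0.0018  0.0001 -0.0471] 1.006 rel 1.8774139463506625 res [0.7 0.5 0.2 0.1 0.5 0.2]
[-0.0018  0.0001 -0.0471] 1.002 rel 1.8791716750516354 res [0.8 0.5 0.2 0.1 0.4 0.3]
tcp [0.4336 0.0442 0.1351] yaxis yaw 0.7174 d tool [0.0473 0.0763 0.0001]
```

```bash
python3 shift.py '[[0, [0, 0, 0], [0, 0, 0.175]], [0, [-1.56, 2.06, 0], [0, 0, 0]], [0, [-1.56, 2.06, 0], [0, 0, 0]], [0, [0, 0, 0], [0, 0, 0]], [0, [0, 0, 0], [0, 0, 0]]]'
python3 - <<'E'
from h import *
delta((.5369,.0494,.08));T=rot(manip.state()["tool_rot"]);print(yawy(T)+np.pi/2,manip.state()["joint_pos"].round(3))
E
```

```text
time: 28.98
tool_pos: [0.5365, 0.0498, 0.1345]
tool_rot: [-0.001, 0.421, 0.907, -0.0]
contact_force: [-0.3, 0.4, -1.0]
gripper_width: 0.413
grasp_force: 60.4
tcp [0.5365 0.0498 0.1345] yaxis yaw 0.7012 d tool [-0.0006  0.0002  0.0545]
2.2719963267948966 [-0.046 -0.108  1.872 -0.     1.379 -0.747]
```

Converted, 0.04 m is 2, 0.012 m is 0.6.

```bash
python3 shift.py '[[0, [-0.025, 0, 2], [0, 0, 0]], [0, [0, 0, 0.6], [0, 0, 0]], [0, [0, 0, 0], [0, 0, 0]]]'; python3 shift.py '[[0, [0, 0, 0.3], [0, 0, 0]], [0, [0, 0, 0.25], [0, 0, 0]], [0, [0, 0, 0], [0, 0, 0]]]';python3 shift.py '[[0, [0, 0, 0.2], [0, 0, 0]], [0, [0, 0, 0.15], [0, 0, 0]], [0, [0, 0, 0], [0, 0, 0]]]'; python3 shift.py '[[0, [0, 0, 0.1], [0, 0, 0]], [0, [0, 0, 0.1], [0, 0, 0]], [0, [0, 0, 0], [0, 0, 0]]]'
```

```text
time: 29.35
tool_pos: [0.5359, 0.0494, 0.0825]
tool_rot: [-0.001, 0.421, 0.907, -0.0]
contact_force: [-0.1, -0.2, -0.7]
gripper_width: 0.42
grasp_force: 60.4
time: 29.72
tool_pos: [0.5371, 0.0494, 0.072]
tool_rot: [-0.0, 0.421, 0.907, -0.0]
contact_force: [0.1, 0.5, -0.7]
gripper_width: 0.413
grasp_force: 60.4
time: 30.1
tool_pos: [0.537, 0.0493, 0.0646]
tool_rot: [-0.0, 0.421, 0.907, -0.0]
contact_force: [-0.6, -0.0, -1.2]
gripper_width: 0.415
grasp_force: 60.4
time: 30.48
tool_pos: [0.5375, 0.0493, 0.0615]
tool_rot: [0.0, 0.421, 0.907, 0.0]
contact_force: [-1.7, -0.8, 2.0]
gripper_width: 0.411
grasp_force: 60.7
```

Converted, 0.001 m is 0.05.

```bash
python3 shift.py '[[0, [0, 0, 0.05], [0, 0, 0]], [0, [0, 0, 0], [0, 0, 0]]]'; python3 -c "
from h import *
s=manip.state();print(s['ft_torque'],s['contact_force'],s['tool_pos'])"; python3 shift.py '[[0, [0, 0, 0], [0, 0, 0.3]], [0, [0, 0, 0], [0, 0, 0]]]';python3 shift.py '[[0, [0, 0, 0], [0, 0, 0.3]], [0, [0, 0, 0], [0, 0, 0]]]'
```

```text
time: 30.72
tool_pos: [0.5369, 0.0498, 0.0597]
tool_rot: [-0.0, 0.421, 0.907, 0.0]
contact_force: [-1.0, 1.3, -0.1]
gripper_width: 0.415
grasp_force: 60.4
[ 0.27033536  0.16640925 -0.00842971] [-0.95321149  1.31325336 -0.10736083] [0.53689324 0.04982359 0.05970201]
time: 30.98
tool_pos: [0.5367, 0.0495, 0.0595]
tool_rot: [-0.001, 0.435, 0.901, -0.0]
contact_force: [-2.1, 1.7, 0.9]
gripper_width: 0.411
grasp_force: 60.5
time: 31.22
tool_pos: [0.5366, 0.0494, 0.0596]
tool_rot: [-0.001, 0.448, 0.894, -0.0]
contact_force: [-3.0, 2.2, -0.1]
gripper_width: 0.412
grasp_force: 60.5
```

Converted, 0.001 m is 0.05, -0.03 rad is -0.3.

```bash
python3 shift.py '[[0, [0, 0, 0], [0, 0, -0.3]], [0, [0, 0, 0], [0, 0, -0.3]], [0, [0, 0, 0.05], [0, 0, 0]], [0, [0, 0, 0], [0, 0, 0]]]'; python3 shift.py '[[0, [0, 0, 0.05], [0, 0, 0]], [0, [0, 0, 0.05], [0, 0, 0]], [0, [0, 0, 0], [0, 0, 0]]]'; python3 -c "
from h import *
s=manip.state();print(s['ft_torque'],s['contact_force'],s['tool_pos'])"
```

```text
time: 31.72
tool_pos: [0.5371, 0.0497, 0.0592]
tool_rot: [-0.0, 0.421, 0.907, 0.0]
contact_force: [-3.7, 3.2, 1.0]
gripper_width: 0.411
grasp_force: 60.6
time: 32.1
tool_pos: [0.5369, 0.0497, 0.0571]
tool_rot: [-0.0, 0.421, 0.907, 0.0]
contact_force: [-3.3, 3.4, 1.9]
gripper_width: 0.411
grasp_force: 60.6
[ 0.58328634  0.75410216 -0.00911828] [-3.34748686  3.40955749  1.85174903] [0.5369274  0.04971788 0.05712978]
```

Converted, 0.001 m is 0.05.

```bash
python3 shift.py '[[0, [0.05, 0, 0], [0, 0, 0]], [0, [0, 0, 0.05], [0, 0, 0]], [0, [0, 0, 0.05], [0, 0, 0]], [0, [0, 0, 0], [0, 0, 0]]]'; python3 shift.py '[[0, [0, 0, 0.1], [0, 0, 0]], [0, [0, 0, 0.1], [0, 0, 0]], [0, [0, 0, 0], [0, 0, 0]]]'; python3 -c "
from h import *
s=manip.state();print(s['ft_torque'],s['contact_force'],s['tool_pos'])"
```

```text
time: 32.6
tool_pos: [0.5368, 0.05, 0.0549]
tool_rot: [0.0, 0.421, 0.907, 0.0]
contact_force: [-0.4, 1.6, -0.1]
gripper_width: 0.417
grasp_force: 60.4
time: 32.98
tool_pos: [0.5366, 0.05, 0.0507]
tool_rot: [0.0, 0.421, 0.907, -0.0]
contact_force: [0.4, 1.2, -1.5]
gripper_width: 0.411
grasp_force: 60.4
[0.12947482 0.19331726 0.02498758] [ 0.3996887   1.21857171 -1.53537217] [0.53661343 0.05002517 0.05067835]
```

Engaged and sliding freely; home is expected near 0.047.

Converted, 0.0015 m is 0.075, 0.001 m is 0.05.

```bash
python3 shift.py '[[0, [0, 0, 0.075], [0, 0, 0]], [0, [0, 0, 0.05], [0, 0, 0]], [0, [0, 0, 0], [0, 0, 0]]]'; python3 shift.py '[[0, [0, 0, 0.05], [0, 0, 0]], [0, [0, 0, 0.05], [0, 0, 0]], [0, [0, 0, 0], [0, 0, 0]]]'; python3 shift.py '[[0, [0, 0, 0.05], [0, 0, 0]], [0, [0, 0, 0], [0, 0, 0]]]'
```

```text
time: 33.35
tool_pos: [0.5366, 0.0501, 0.0484]
tool_rot: [0.0, 0.421, 0.907, -0.0]
contact_force: [-0.2, 0.5, -0.7]
gripper_width: 0.414
grasp_force: 60.4
time: 33.72
tool_pos: [0.5367, 0.0501, 0.047]
tool_rot: [0.0, 0.421, 0.907, -0.0]
contact_force: [-3.2, 1.2, 2.7]
gripper_width: 0.412
grasp_force: 60.7
time: 33.98
tool_pos: [0.5367, 0.0501, 0.0469]
tool_rot: [-0.0, 0.421, 0.907, -0.0]
contact_force: [-5.4, 0.7, 7.8]
gripper_width: 0.413
grasp_force: 61.3
```

Converted, -0.001 m is -0.05.

```bash
python3 shift.py '[[0, [0, 0, -0.05], [0, 0, 0]], [0.53, [0, 0, 0], [0, 0, 0]], [0.53, [0, 0, 0], [0, 0, 0]], [0.53, [0, 0, 0], [0, 0, 0]]]'; python3 shift.py '[[0.53, [0, 0, -1], [0, 0, 0]], [0.53, [0, 0, -2.5], [0, 0, 0]], [0.53, [0, 0, -2.5], [0, 0, 0]], [0.53, [0, 0, -1.5], [0, 0, 0]], [0.53, [0, 0, 0], [0, 0, 0]]]'; python3 shift.py '[[0.53, [0, 0, 0], [0, 0, 0]]]'
python3 - <<'E'
from h import *
p=manip.camera_params("wrist");s=manip.state();a=manip.grab_frame("wrist")[:,:,::-1]
cv2.imwrite("pics/w11.png",a);pickle.dump((p,s),open("w11.pkl","wb"));print(s["tool_pos"],s["joint_pos"].round(3))
N=np.array([.537,.0492,0]);print("nose",proj(p,N+[0,0,.1105]),"spacer top",proj(p,N+[0,0,.096]),"knob",proj(p,(.611,.091,.152)))
b=a.astype(int);m=(b[:,:,2]>90)&(b[:,:,2]>1.8*b[:,:,1])&(b[:,:,2]>1.8*b[:,:,0])
k,l,st,ce=cv2.connectedComponentsWithStats(m.astype(np.uint8))
for i in range(1,k):
    if st[i][4]>3:
        D=onz(p,ce[i],.096)-N;print(st[i],ce[i].round(2),"ang@.096",np.arctan2(D[1],D[0]).round(3),np.hypot(*D[:2]).round(4))
x,y=proj(p,N+[0,0,.096]).astype(int)
for r in range(y-40,y+40):print(r,"".join(("R" if q[2]>q[1]+45 and q[2]>1.8*q[1] else "g" if q[2]>1.6*q[0] and q[2]>60 else "0123456789ABCDEFGHIJKLMNOP"[int(q.astype(int).mean())//10]) for q in a[r,x-40:x+41]))
t=manip.grab_frame("top")[:,:,::-1];cv2.imwrite("pics/t11.png",t)
h=cv2.cvtColor(t,cv2.COLOR_BGR2HSV);g=cv2.inRange(h,(12,120,60),(28,255,255));g[:,:275]=0;g[:,305:]=0;g[:110]=0;g[150:]=0
k,l,st,ce=cv2.connectedComponentsWithStats(g);print([(st[i].tolist(),ce[i].round(1),onz(manip.camera_params("top"),ce[i],.145).round(4)) for i in range(1,k) if st[i][4]>8])
E
```

```text
time: 34.48
tool_pos: [0.5366, 0.0501, 0.0463]
tool_rot: [0.0, 0.421, 0.907, -0.0]
contact_force: [0.9, -0.2, 0.1]
gripper_width: 0.532
grasp_force: 0.0
time: 35.1
tool_pos: [0.539, 0.05, 0.2019]
tool_rot: [0.004, 0.421, 0.907, 0.002]
contact_force: [-0.6, 0.4, -0.7]
gripper_width: 0.529
grasp_force: 0.0
time: 35.22
tool_pos: [0.5362, 0.0501, 0.1962]
tool_rot: [-0.0, 0.421, 0.907, -0.0]
contact_force: [0.2, 0.4, 0.2]
gripper_width: 0.53
grasp_force: 0.0
[0.53617645 0.050146   0.19620354] [-0.045 -0.156  1.811  0.     1.487 -0.747]
nose [321.76040188 195.38884062] spacer top [321.75399237 191.70191963] knob [422.49239664 226.63720673]
[305 196   3   2   5] [306.2 196.6] ang@.096 -2.126 0.0165
151 OOOOOOOOOOOOOOOOOD7898656666677777ADEEHEHHIIIFBA866554443333688788886576425887433
152 OOOOOOOOOOOOOOOPKA8986666667777DFGLMMMOFMOOOIILMLJC865544433368878886676667888743
153 OOOOOOOOOOOOOOOOE88866666777DEKNNJKOOOODNOOODLOOPNFJIC766443335877888888888888874
154 OOOOOOOOOOOOOOPKA766667777DKHMOOOKDNOOODNOOOFNOOOIGOOMJC8654333466788888888878887
155 OOOOOOOOOOOOOOOE76666787DJMPHJOOONFNOOODNOOOJNOOOCL
[... 5845 characters left out ...]
876547DDDDDDDDDDCOOOOOOOOOOOOOOOO
224 OOOD42222221FJHA8877665338666777888888887776656787653BDDDDDDDDDCCOOOOOOOOOOOOOOOO
225 OOK954222225KNMJD97665427BBA8666778888887788786556547DDDDDDDDDDCKOOOOOOOOOOOOOOOO
226 OPG776422218LNNMJFA65434BDDDBKF756778888887546853433ADDDDDDDDDCKOOOOOOOOOOOOOOOOO
227 OPJ977632226FNNLJGA4359ADDDDDLNMIB667787885223864326CDDDDDDDDCKOOOOOOOOOOOOOOOOOO
228 OOK9787642222GKKID7224ADDDDDDCKPONIB667688422277338KMFCCCCCCCKOOOOOOOOOOOOOOOOOOO
229 OOND7887653212ADC9422249DDDDDDCKLPONIB668853368632KPPNEKMMMMMOOOOOOOOOOOOOOOOOOOO
230 OOONC8898753222233222224CDDDDDDCCKLLONHA677678742DOOOOMOOOOOOOOOOOOOOOOOOOOOOOOOO
[]<stdin>:11: RuntimeWarning: overflow encountered in scalar add
```

Run:
```python
from h import *
p,s=pickle.load(open("w11.pkl","rb"));a=cv2.imread("pics/w11.png");t=cv2.imread("pics/t11.png");q=manip.camera_params("top")
for nm,im,P in(("w",a,p),("t",t,q)):
    h=cv2.cvtColor(im,cv2.COLOR_BGR2HSV);g=cv2.inRange(h,(10,110,50),(30,255,255));k,l,st,ce=cv2.connectedComponentsWithStats(g)
    print(nm,proj(P,(.616,.0895,.1538)).round(1))
    for i in range(1,k):
        if st[i][4]>8:
            X=onz(P,ce[i],.146)
            if np.hypot(*(X[:2]-[.616,.0895]))<.08: print(st[i],ce[i].round(1),X.round(4))
x,y=proj(p,(.616,.0895,.1538)).astype(int)
for r in range(y-36,min(y+36,400)):print(r,"".join(("g" if z[2]>1.5*z[0] and z[2]>60 else "0123456789ABCDEFGHIJKLMNOP"[int(z.astype(int).mean())//10]) for z in a[r,x-36:x+50]))
```

```text
w [426.2 232.4]
[458 134  14  16  61] [464.4 141.7] [0.5882 0.1617 0.146 ]
[334 205   4   5  11] [335.7 207.1] [0.5464 0.0561 0.146 ]
[409 214  21  22 296] [419.2 224.8] [0.6109 0.0901 0.146 ]
t [289.6 118.8]
196 7888888888643333328KOOOOMECCDDDDDDDDDC720011111112222212212111111111112111111111122211
197 87888888888643333328KOOMECDDDDDDDDDDDDC72011111111112222221111111111111122111111111222
198 787888888888643333328OMECDDDDDDDDDDDDDDC9300110111112222221111111111111122111112111112
199 888788888878864334332IMFCDDDDDDDDDDDDDDDDA30011111111222222211121211111111211111111122
200 8878888888888764333335KMFDDDDDDDDDDDDDDDDDA4101111111122222121122211111111121121111112
201 78888888888878864333339JFDDDDDDDDDDDDDDDDDDB510111111112222212112122211111111111111111
202 888877888888877866433334GEDDDDDDDDDDDDDDDDDDB51011111111222222122112211211111111111111
203 888887788888888866433332DMFDDDDDDDDDDDDDDDDDEB6101111111121222211111212111111111111111
204 7888888888888887633333332LNFCDDDDDDDDDDDDDDDDEC720111111112222221212221111111111122111
205 77888777888888878533333339LNFCDDDDDDDDDDDDDDDDEC72001111111122212221
[... 4960 characters left out ...]
OOOOOONNMJOOOOOOOOOOOOOOOOOOOOOOOOOOOOOOOOOOOOOMLECCCCDDDDDDCCC
261 42121211107MOOOOOOOOOOOOOOOOOONNEIOOOOOOOOOOOOOOOOOOOOOOOOOOOOOOOOOOOOOOMECCCCDDCDDCCC
262 42111111110DOOOOOOOOOOOOOOOOOOONKCNOOOOOOOOOOOOOOOOOOOOOOOOOOOOOOOOOOOOOOMEKFCCCDDDDDD
263 631111111103KOOOOOOOOOOOOOOOOOONNHJOOOOOOOOOOOOOOOOOOOOOOOOOOOOOOOOOOOOOOOMONFCCCCCCDD
264 7521111111107OOOOOOOOOOOOOOOOOOOMMEIOOOOOOOOOOOOOOOOOOOOOOOOOOOOOOOOOOOOOOOOOMEKFCCCDD
265 7631111111100JOOOOOOOOOOOOOOOOOOMNJCNOOOOOOOOOOOOOOOOOOOOOOOOOOOOOOOOOOOOOOOOOMOMMECCC
266 77421111111107OOOOOOOOOOOOOOOOOOOMMFNOOOOOOOOOOOOOOOOOOOOOOOOOOOOOOOOOOOOOOOOOOOOOMLMF
267 67631111111110KOOOOOOOOOOOOOOOOOONNKJOOOOOOOOOOOOOOOOOOOOOOOOOOOOOOOOOOOOOOOOOOOOOOOON
```

```bash
python3 shift.py '[[0.4, [-0.45, 2.1, 0], [0, 0, 0]], [0.4, [-0.45, 2.1, 0], [0, 0, 0]], [0.4, [0, 0, 0], [0, 0, 0]], [0.4, [0, 0, 0], [0, 0, 0]]]'
python3 - <<'E'
from h import *
p,s=pickle.load(open("w11.pkl","rb"));print(onz(p,(421.5,227.5),.1538))
p=manip.camera_params("wrist");a=manip.grab_frame("wrist")[:,:,::-1]
h=cv2.cvtColor(a,cv2.COLOR_BGR2HSV);g=cv2.inRange(h,(10,110,50),(30,255,255));k,l,st,ce=cv2.connectedComponentsWithStats(g)
for i in range(1,k):
    X=onz(p,ce[i],.150)
    if st[i][4]>30 and np.hypot(*(X[:2]-[.611,.09]))<.03: print(st[i],ce[i].round(1),X.round(4))
delta((.611,.0902,.0885))
E
```

```text
time: 35.83
tool_pos: [0.6113, 0.0905, 0.1949]
tool_rot: [-0.001, 0.421, 0.907, -0.001]
contact_force: [0.4, -0.0, -0.8]
gripper_width: 0.4
grasp_force: 0.0
[0.60995889 0.09003208 0.1538    ]
[318 197  14  19 225] [324.2 206.1] [0.6124 0.0922 0.15  ]
tcp [0.6113 0.0903 0.1955] yaxis yaw 0.7018 d tool [-0.00e+00 -1.00e-04  1.07e-01]
```

```bash
python3 shift.py '[[0.4, [0, 0, 2.5], [0, 0, 0]], [0.4, [0, 0, 2], [0, 0, 0]], [0.4, [0, 0, 0.85], [0, 0, 0]], [0.22, [0, 0, 0], [0, 0, 0]], [0.22, [0, 0, 0], [0, 0, 0]]]'; python3 shift.py '[[0.22, [0, 0, 0], [0, 0, 0]], [0.22, [-0.375, -0.635, 0], [0, 0, 0]], [0.22, [-0.375, -0.635, 0], [0, 0, 0]], [0.22, [0, 0, 0], [0, 0, 0]]]'; python3 shift.py '[[0.22, [-0.15, -0.66, 0], [0, 0, 0]], [0.22, [-0.15, -0.66, 0], [0, 0, 0]], [0.22, [0, 0, 0], [0, 0, 0]]]'; python3 shift.py '[[0.22, [0.05, -0.67, 0], [0, 0, 0]], [0.22, [0.05, -0.67, 0], [0, 0, 0]], [0.22, [0, 0, 0], [0, 0, 0]]]'
```

```text
time: 36.5
tool_pos: [0.6137, 0.0906, 0.0919]
tool_rot: [0.002, 0.421, 0.907, 0.001]
contact_force: [0.2, 0.1, 1.0]
gripper_width: 0.22
grasp_force: 0.0
time: 37.0
tool_pos: [0.602, 0.0614, 0.0895]
tool_rot: [-0.0, 0.422, 0.907, -0.0]
contact_force: [0.8, -0.2, 0.3]
gripper_width: 0.217
grasp_force: 0.0
time: 37.38
tool_pos: [0.5853, 0.0404, 0.0892]
tool_rot: [-0.001, 0.421, 0.907, -0.0]
contact_force: [-0.6, 0.2, 0.7]
gripper_width: 0.22
grasp_force: 0.0
time: 37.75
tool_pos: [0.5635, 0.0249, 0.0893]
tool_rot: [-0.0, 0.421, 0.907, -0.0]
contact_force: [0.3, 0.4, -0.5]
gripper_width: 0.221
grasp_force: 0.0
```

Converted, -0.0093 m is -0.465, 0.0035 m is 0.175.

```bash
python3 shift.py '[[0.22, [0.175, -0.465, 0], [0, 0, 0]], [0.22, [0.15, -0.465, 0], [0, 0, 0]], [0.22, [0, 0, 0], [0, 0, 0]]]'; python3 shift.py '[[0.22, [0.075, -0.125, 0], [0, 0, 0]], [0.22, [0, 0, 0], [0, 0, 0]]]';python3 shift.py '[[0.22, [0.075, -0.125, 0], [0, 0, 0]], [0.22, [0, 0, 0], [0, 0, 0]]]'
python3 - <<'E'
from h import *
s=manip.state();p=manip.camera_params("wrist");a=manip.grab_frame("wrist")[:,:,::-1]
h=cv2.cvtColor(a,cv2.COLOR_BGR2HSV);g=cv2.inRange(h,(10,110,50),(30,255,255));k,l,st,ce=cv2.connectedComponentsWithStats(g)
for i in range(1,k):
    X=onz(p,ce[i],.150)
    if st[i][4]>30 and np.hypot(*(X-s["tool_pos"])[:2])<.05: print(st[i],ce[i].round(1),X.round(4))
E
```

```text
time: 38.12
tool_pos: [0.5454, 0.0182, 0.0894]
tool_rot: [-0.0, 0.421, 0.907, -0.0]
contact_force: [0.1, 0.6, -0.7]
gripper_width: 0.219
grasp_force: 0.0
time: 38.38
tool_pos: [0.5432, 0.0179, 0.0895]
tool_rot: [-0.0, 0.421, 0.907, -0.0]
contact_force: [0.2, -0.3, 0.2]
gripper_width: 0.218
grasp_force: 0.0
time: 38.62
tool_pos: [0.5402, 0.0174, 0.0895]
tool_rot: [-0.0, 0.421, 0.907, -0.0]
contact_force: [-0.5, 0.1, 0.9]
gripper_width: 0.221
grasp_force: 0.0
[ 304  137   57   76 1359] [326.2 166.4] [0.5095 0.0565 0.15  ]
[ 296  248   54   89 2348] [327.4 299.4] [0.5511 0.0086 0.15  ]
[372 260  30  24 102] [385.  271.8] [0.5618 0.0369 0.15  ]
```

Converted, -0.002 m is -0.1, 0.001 m is 0.05.

```bash
python3 shift.py '[[0.22, [0.05, -0.1, 0], [0, 0, 0]], [0.22, [0, 0, 0], [0, 0, 0]]]';python3 shift.py '[[0.22, [0.05, -0.1, 0], [0, 0, 0]], [0.22, [0, 0, 0], [0, 0, 0]]]'; python3 shift.py '[[0.22, [0.05, -0.1, 0], [0, 0, 0]], [0.22, [0, 0, 0], [0, 0, 0]]]'
```

```text
time: 38.92
tool_pos: [0.5395, 0.0172, 0.0896]
tool_rot: [0.001, 0.421, 0.907, 0.001]
contact_force: [6.1, 1.3, -3.5]
gripper_width: 0.219
grasp_force: 2.7
time: 39.17
tool_pos: [0.5394, 0.0173, 0.0898]
tool_rot: [0.004, 0.421, 0.907, 0.003]
contact_force: [12.6, 4.3, -7.7]
gripper_width: 0.219
grasp_force: 6.3
time: 39.42
tool_pos: [0.5392, 0.0176, 0.0902]
tool_rot: [0.006, 0.421, 0.907, 0.005]
contact_force: [20.2, 7.1, -10.8]
gripper_width: 0.222
grasp_force: 9.7
```

Converted, 0.005 m is 0.25, -0.002 m is -0.1.

```bash
python3 shift.py '[[0.22, [-0.1, 0.25, 0], [0, 0, 0]], [0.45, [0, 0, 0], [0, 0, 0]], [0.45, [0, 0, 0], [0, 0, 0]], [0.45, [0, 0, 0], [0, 0, 0]]]'; python3 shift.py '[[0.45, [0, 0, -1.5], [0, 0, 0]], [0.45, [0, 0, -2.5], [0, 0, 0]], [0.45, [0, 0, -2.5], [0, 0, 0]], [0.45, [0, 0, 0], [0, 0, 0]], [0.45, [0, 0, 0], [0, 0, 0]]]'
python3 - <<'E'
from h import *
s=manip.state();p=manip.camera_params("wrist");a=manip.grab_frame("wrist")[:,:,::-1];cv2.imwrite("pics/w12.png",a)
print(s["tool_pos"],s["contact_force"])
h=cv2.cvtColor(a,cv2.COLOR_BGR2HSV);g=cv2.inRange(h,(10,110,50),(30,255,255));k,l,st,ce=cv2.connectedComponentsWithStats(g)
for i in range(1,k):
    X=onz(p,ce[i],.150)
    if st[i][4]>30 and np.hypot(*(X-s["tool_pos"])[:2])<.08: print(st[i],ce[i].round(1),X.round(4))
N=(.537,.0492,.1105);x,y=proj(p,N).astype(int);print(x,y,proj(p,(.5435,.0158,.1538)),proj(p,(.525,.1055,.102)))
for r in range(y-50,y+60,2):print(r,"".join(("R" if z[2]>z[1]+45. and z[2]>1.8*z[1] else "g" if z[2]>1.5*z[0] and z[2]>60 else "0123456789ABCDEFGHIJKLMNOP"[int(z.astype(int).mean())//10]) for z in a[r,x-50:x+50].astype(int)))
E
```

```text
time: 39.92
tool_pos: [0.5386, 0.0174, 0.0894]
tool_rot: [-0.0, 0.421, 0.907, -0.0]
contact_force: [0.9, -0.1, -0.1]
gripper_width: 0.45
grasp_force: 0.0
time: 40.55
tool_pos: [0.5386, 0.0174, 0.219]
tool_rot: [-0.0, 0.421, 0.907, -0.0]
contact_force: [0.0, 0.4, -0.3]
gripper_width: 0.446
grasp_force: 0.0
[0.53859994 0.01743318 0.21900596] [ 0.04500118  0.37501918 -0.33356233]
[312 131  31  48 451] [324.7 150.1] [0.5127 0.052  0.15  ]
[349 145  17  37 153] [359.4 162.8] [0.5426 0.0631 0.15  ]
[319 193  14  18 195] [325.4 201.2] [0.5426 0.0178 0.15  ]
[375 234  20  20  83] [383.8 242.6] [0.6105 0.0224 0.15  ]
340 164 [324.75896859 204.70544557] [368.91297761 111.35818773]
114 OOOOOOOOOOOOOOOOOOOOOOOOOOOOOOOE788999999999999999999999EB9889II9434334443358ABBB9643443344443334332
116 OOOOOOOOOOOOOOOOOOOOOOOOOOOOOOE7889997999999999999999999A6788858888733344333334433334433444444343443
118 OOOOOOOOOOOOOOOOOOOOOOOOOOOOOE78899999999999999999999999A7577688888887334444433333334334443343323443
120 OOOOOOOOOOOOOOOOOOOOOOOOOOOOE78999999999999999999999999999997888888888842333344433333344443331111343

[... 4654 characters left out ...]
ALMFgggAAAKOOOOOOOOOOOOOOOOOOOOOOOOOOOOOOOOOOOOOOOOOOOOOOOOOOOOOOOOOOO
212 OOOOOOOOOOOOOONNMID6EG8444318KPMEKFCONLOOOOOOOOOOOOOOOOOOOOOOOOOOOOOOOOOOOOOOOOOOOOOOOOOOOOOOOOOOOOO
214 OOOOOOOOOOOOOOOOONLMMD37EANPOPHCCDCCJOOOOOOOOOOOOOOOOOOOOOOOOOOLOOOOOOOOOOOOOOOOOOOOOOOOOOOOOOOOOOOO
216 OOOOOOOOOOOOOOOOOOPJ622214OPMLFDDDCKLNOOOOOOOOOOOOOOOOOOOOOOOMAggIPPOOOOOOOOOOOOOOOOOOOOOOOOOOOOOOOO
218 OOOOOOOOOOOOOOOOOPJ622210MPMMFDDDCCJOOOOOOOOOOOOOOOOOOOOOOPMAgggg3ggIPOOOOOOOOOOOOOOOOOOOOOOOOOOOOOO
220 OOOOOOOOOOOOOOOOOK722212NOOONFCCCKOOOOOOOOOOOOOOOOOOOOOOOPEggggggg3332IKOOOOOOOOOOOOOOOOOOOOOOOOOOOO
222 OOOOOOOOOOOOOOOOONH8207MOOOOOONLOOOOOOOOOOOOOOOOOOOOOOOPMAgggggggg3333gg3IOPOOOOOOOOOOOOOOOOOOOOOOOO
```

```bash
python3 -c "
from plant import manip
print(manip.job_done())"
```

```text
the job is handed in; nothing more can be done
None
```

The brass cog and then the spacer are fully home on the hub, each with its wide slot on the master spline. The keeper is shut against its stop, and the job is handed in at about 40.6 s. The dark cog and oil cup were never touched.

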